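Find the loose bottle cap and flag it

ROBOT

A 6-joint arm with a two-finger parallel gripper is mounted at the origin on the work surface. World frame = base frame: x ahead of the robot, y to its left, z up, the work surface at z = 0. Lengths are in m, angles in degrees, forces in N, time in s.
With the tool pointing down it reaches from about 0.25 to 0.725 m from the base axis. Payload 9.7 kg.
Tool frame: the origin (TCP) lies between the finger pads; the fingertips stand 11 mm ahead of it and the grasp point (between the pads) lies 8 mm behind it; z points along the fingers, y is the direction in which the jaws open and shut (so a half turn about z gives the same grasp; the last joint's range is limited). The gripper opens to 85 mm and grips with 20 to 120 N. Pads are 22 mm wide; open, the fingers measure 114 mm over their backs; the gripper's body (76 mm by 85 mm) begins 54 mm behind the grasp point. The pads swing forward as they close: fully open they stand 13 mm farther back than shut.
Start: joints at [66.177, 4.979, 10.078, 95.1, 0, 90], TCP at [0.222, 0.503, 0.242] pointing down, gripper open.
Joint ranges: [-179.16, 179.16], [-48.56, 103.87], [-65.8, 70.77], [-126.05, 130.52], [-82.76, 87.17], [-180, 180]. Speed limits (degrees/s): [127.2, 127.2, 147.25, 180, 180, 180].

INTERFACE

Orientations are given as [roll, pitch, yaw] about the fixed x, y, z axes, in that order (R = Rz(yaw) Ry(pitch) Rx(roll)).
In Python, from workcell import bot gives the robot as it stands.
- The arm moves only by the tool play_rows, never from a script. Its argument "targets" is a list of rows, each an object of numbers: "fingers": the gripper command: -1 is shut, 1 is fully open, values between are in proportion; "x", "y", "z": the shift along the tool's x, y, z in m; "wx", "wy", "wz": the turn, a rotation vector about the tool's x, y, z in degrees. In form: [{"fingers": .., "x": .., "y": .., "z": .., "wx": .., "wy": .., "wz": ..}, ...]. A call has 1 to 20 rows; each row is the pose to reach, as a shift and turn from the pose commanded when the call began, along the tool's axes at that moment; what a row does not reach only later rows make up. A row lasts 1/12 s, in which the tool goes at most 41.7 mm and 7.16 degrees, less where a joint would pass 70% of its speed; a pose out of reach is approached as far as the arm can. A call with a gripper value outside its range is refused whole. The fingers move at their own pace and stop on an object; "grip_force" is the grip in N (left out, the last holds). Time passes only in rows, so rows that repeat a pose let the fingers close. It gives the time, the measured TCP pose, the force and the opening at its end, in the units of the state.
- bot.get_obs(): the state, without advancing time (a new reading comes with each control period).
- bot.camera(name): name is "scene" or "top"; returns (picture, depth): 384x512x3 uint8, blue, green, red; 384x512 float32, m along the optical axis (not along the pixel's ray), 0 where there is no reading.
- bot.get_calibration(name): a dict with "fx", "fy", "cx", "cy" (pixels), "camera_from_world" (4x4, takes a point from world to camera coordinates). Camera axes: x right, y down, z forward; pixel columns grow to the right and rows downward; lengths in m; the calibration is good to about 2 mm. A picture is of the moment at which its call begins. get_calibration takes no time and is no camera call.
- bot.job_done(): hands the job in, once; it reports no verdict.
Trained networks look in the newest picture that a camera, given by its name, has taken for a name from the list of things; names that differ only in an ending like _2 or _b are one class to them, and where a whole thing is asked for, a point or a joint stands for the part that bears it (a point fixed in the world has none). Each returns a list of dicts, best first, with "confidence" (0 to 1); they miss things now and then, are a little off and sometimes report something else, mostly with a low value. They report only what shows in the picture. A call takes as long as a camera call.
- bot.look_for(query, camera): "extent" ([left, top, right, bottom] in pixels, round what is visible of it).
- bot.outline_of(query, camera): "region" (384x512 bool, what is visible of it) and "extent" ([left, top, right, bottom] in pixels, round what is visible of it).
- bot.place_of(query, camera): "point" ([row, column] in pixels: a listed point, or the origin of a listed thing).
The state is a dict: "time": time; "q": joint angles; "qd": joint speeds; "joint_efforts": joint torques, N m; "ee_pos": TCP position; "tcp_rot": TCP orientation; "wrist_force": force on the tool from outside, world axes, zero at the start; "torque": the same for the moment, N m; "opening": finger opening in m.
Only numpy, scipy, OpenCV 4.12 (cv2) and the standard library are available. Lean on these libraries where they do the work, as an engineer would, in place of code of your own. Each camera call takes 0.05 s, during which the arm holds its last target.

TASK

One of the three bottle caps is loose. Working from the robot's left to its right, test every cap by twisting it anticlockwise (seen from above) until the torque has reached at least 0.2 N m, but never more than 0.5 N m, which would break the seal of a tight one; the loose cap gives way long before that, so turn that one on by at least 20 degrees but less than a quarter turn, and leave it so. Then stand the red flag fully home in the socket in front of the loose bottle, let go, and leave everything else standing where it is.

Things in the scene. Friction and masses are not known exactly. Their poses are not given: they have to be found in the camera images.
- station_a: Bottle station A, bolted to the bench: grey base plate 155 x 88 mm, 12 mm thick; on it a white bottle (70 mm diameter, shoulder up to 110 mm, slim neck to 122 mm above the bench) held fast by aluminium jaws. Origin: on the bench under the bottle's axis; x points away from the flag socket, z up. The stations look alike; any may have the loose cap.
- cap_a (a joint): Turn of cap A (rad): 0 as found, its lower stop; grows anticlockwise seen from above (loosening). A tight cap winds up elastically and springs back when let go; the angle it gives at 0.5 N m differs from cap to cap, 0.07 to 0.32 rad, so only the torque tells when to stop. The loose cap turns on at under 0.1 N m and stays where left. Caps do not rise.
- bottle_a (a joint): Tiny twist of bottle A in its rubber-lined jaws (rad), 0 at rest, + anticlockwise seen from above: 0.02 rad per N m of twist on it (0.004 at 0.2 N m, 0.010 at 0.5 N m), too little to read reliably in the noise. Otherwise the bottle cannot move.
- cap_a_grip (a point): Point on the axis of cap A, 12 mm below its top and 142 mm above the bench: where to grip it. The cap is a round black ribbed cylinder, 42 mm diameter, 34 mm tall (120 to 154 mm above the bench), with a white line on top; any grip direction serves. A grip of 30 to 50 N carries 0.5 N m without slipping.
- socket_a (a point): Centre of the mouth of the flag socket of station A: a round hole, 14 mm diameter, 26 mm deep, vertical, with a 2 mm chamfer, in a 46 mm square, 34 mm high grey block 85 mm from the bottle's axis on the robot's side. Its mouth is 34 mm, its floor 8 mm above the bench.
- station_b: Bottle station B, bolted to the bench: grey base plate 155 x 88 mm, 12 mm thick; on it a white bottle (70 mm diameter, shoulder up to 110 mm, slim neck to 122 mm above the bench) held fast by aluminium jaws. Origin: on the bench under the bottle's axis; x points away from the flag socket, z up. The stations look alike; any may have the loose cap.
- cap_b (a joint): Turn of cap B (rad): 0 as found, its lower stop; grows anticlockwise seen from above (loosening). A tight cap winds up elastically and springs back when let go; the angle it gives at 0.5 N m differs from cap to cap, 0.07 to 0.32 rad, so only the torque tells when to stop. The loose cap turns on at under 0.1 N m and stays where left. Caps do not rise.
- bottle_b (a joint): Tiny twist of bottle B in its rubber-lined jaws (rad), 0 at rest, + anticlockwise seen from above: 0.02 rad per N m of twist on it (0.004 at 0.2 N m, 0.010 at 0.5 N m), too little to read reliably in the noise. Otherwise the bottle cannot move.
- cap_b_grip (a point): Point on the axis of cap B, 12 mm below its top and 142 mm above the bench: where to grip it. The cap is a round black ribbed cylinder, 42 mm diameter, 34 mm tall (120 to 154 mm above the bench), with a white line on top; any grip direction serves. A grip of 30 to 50 N carries 0.5 N m without slipping.
- socket_b (a point): Centre of the mouth of the flag socket of station B: a round hole, 14 mm diameter, 26 mm deep, vertical, with a 2 mm chamfer, in a 46 mm square, 34 mm high grey block 85 mm from the bottle's axis on the robot's side. Its mouth is 34 mm, its floor 8 mm above the bench.
- station_c: Bottle station C, bolted to the bench: grey base plate 155 x 88 mm, 12 mm thick; on it a white bottle (70 mm diameter, shoulder up to 110 mm, slim neck to 122 mm above the bench) held fast by aluminium jaws. Origin: on the bench under the bottle's axis; x points away from the flag socket, z up. The stations look alike; any may have the loose cap.
- cap_c (a joint): Turn of cap C (rad): 0 as found, its lower stop; grows anticlockwise seen from above (loosening). A tight cap winds up elastically and springs back when let go; the angle it gives at 0.5 N m differs from cap to cap, 0.07 to 0.32 rad, so only the torque tells when to stop. The loose cap turns on at under 0.1 N m and stays where left. Caps do not rise.
- bottle_c (a joint): Tiny twist of bottle C in its rubber-lined jaws (rad), 0 at rest, + anticlockwise seen from above: 0.02 rad per N m of twist on it (0.004 at 0.2 N m, 0.010 at 0.5 N m), too little to read reliably in the noise. Otherwise the bottle cannot move.
- cap_c_grip (a point): Point on the axis of cap C, 12 mm below its top and 142 mm above the bench: where to grip it. The cap is a round black ribbed cylinder, 42 mm diameter, 34 mm tall (120 to 154 mm above the bench), with a white line on top; any grip direction serves. A grip of 30 to 50 N carries 0.5 N m without slipping.
- socket_c (a point): Centre of the mouth of the flag socket of station C: a round hole, 14 mm diameter, 26 mm deep, vertical, with a 2 mm chamfer, in a 46 mm square, 34 mm high grey block 85 mm from the bottle's axis on the robot's side. Its mouth is 34 mm, its floor 8 mm above the bench.
- flag: The red flag, loose, about 30 g, 130 mm long: a white staff of 12 mm diameter (foot tapered to 9 mm over the last 3 mm), a round red head on top (18 mm diameter, 32 mm tall) and a small red pennant plate (30 x 26 x 3 mm, 65 to 91 mm above the foot, sticking out along the flag's +y). Origin: centre of the foot; z up along the staff. It starts upright in one of the two holes of the holder, its foot 8 mm above the bench.
- flag_grip (a point): Point on the red flag's axis, in its head, 12 mm below the top and 118 mm above its foot: where to grip it.
- holder: White flag holder block, fixed, 130 x 56 x 34 mm, origin under its centre; two holes like the sockets (14 mm diameter, 26 mm deep), 40 mm either side of its centre along its x. It stands at the left or the right end of the row of stations.
- spare_flag: Green flag of the same form as the red one, in the other hole of the holder, 80 mm from the red one: not needed, leave it there.
- tip_box: Blue pipette-tip box, fixed, 120 x 80 x 53 mm, origin under its centre, at the other end of the row.
- beaker: Glass beaker, loose, 80 mm diameter, 95 mm tall, origin under its centre, behind the stations: leave alone.
- jar: Glass jar with blue cap, loose, 56 mm diameter, 85 mm tall, origin under its centre, behind the stations: leave alone.
- jug: Clear plastic jug with a handle, loose, 110 mm diameter, 150 mm tall, origin under its centre, behind the stations: leave alone.
- spray: Green spray bottle, loose, 72 mm diameter, 189 mm tall, origin under its centre, behind the stations: leave alone.

How it is judged (in metres and radians):
On the way, in this order (a step that is already met when the one before it is completed fails the run):
1. the left (largest y) cap has been tested: twisted anticlockwise to at least 0.2 N m, or, if it is the loose one, turned by at least 0.35 rad (20 degrees) (((world y of station_a above 0.1 m and (value of joint bottle_a above 0.004 rad or value of joint cap_a above 0.35 rad)) or (world y of station_b above 0.1 m and (value of joint bottle_b above 0.004 rad or value of joint cap_b above 0.35 rad)) or (world y of station_c above 0.1 m and (value of joint bottle_c above 0.004 rad or value of joint cap_c above 0.35 rad)))), for 0.1 s.
2. the middle cap has been tested: twisted anticlockwise to at least 0.2 N m, or, if it is the loose one, turned by at least 0.35 rad (20 degrees) (((world y of station_a between -0.1 and 0.1 m and (value of joint bottle_a above 0.004 rad or value of joint cap_a above 0.35 rad)) or (world y of station_b between -0.1 and 0.1 m and (value of joint bottle_b above 0.004 rad or value of joint cap_b above 0.35 rad)) or (world y of station_c between -0.1 and 0.1 m and (value of joint bottle_c above 0.004 rad or value of joint cap_c above 0.35 rad)))), for 0.1 s.
3. the right (smallest y) cap has been tested: twisted anticlockwise to at least 0.2 N m, or, if it is the loose one, turned by at least 0.35 rad (20 degrees) (((world y of station_a below -0.1 m and (value of joint bottle_a above 0.004 rad or value of joint cap_a above 0.35 rad)) or (world y of station_b below -0.1 m and (value of joint bottle_b above 0.004 rad or value of joint cap_b above 0.35 rad)) or (world y of station_c below -0.1 m and (value of joint bottle_c above 0.004 rad or value of joint cap_c above 0.35 rad)))), for 0.1 s.
4. the red flag stands fully home in the loose bottle's socket (((value of joint cap_a above 0.3 rad and horizontal distance between flag and socket_a below 0.006 m and z of flag in the frame of station_a below 0.014 m) or (value of joint cap_b above 0.3 rad and horizontal distance between flag and socket_b below 0.006 m and z of flag in the frame of station_b below 0.014 m) or (value of joint cap_c above 0.3 rad and horizontal distance between flag and socket_c below 0.006 m and z of flag in the frame of station_c below 0.014 m)) and angle between flag's own z axis and vertical below 0.17 rad), for 0.2 s.
At the end, for the whole second after the job is handed in: The red flag stands in the socket of the station with the loose cap: foot within 6 mm of the socket's axis and within 6 mm of its floor, leaning less than 0.17 rad, at rest and let go; the loose cap is known by having stayed turned by more than 0.3 rad, as a tight one springs back (all of step 4 and linear speed of flag below 0.02 m/s and contact force between the fingers and flag below 0.1 N); the robot touches nothing.
It fails at once if a cap or bottle is twisted with more than 0.5 N m, either way (seal broken) (value of joint any of bottle_a, bottle_b, bottle_c above 0.01 rad or value of joint any of bottle_a, bottle_b, bottle_c below -0.01 rad).
It fails at once if a cap is turned a quarter turn (1.5 rad) (value of joint any of cap_a, cap_b, cap_c above 1.5 rad).
It fails at once if the spare flag, beaker, jar, jug or spray bottle is moved by more than 30 mm (distance of any of spare_flag, beaker, jar, jug, spray from where it was at the start of the episode above 0.03 m).
It also fails if it takes over 72 s, if anything falls off the work surface, if the arm or the gripper's body presses on something with over 40 N, if the wrist force passes 120 N, or if a joint passes its speed limit or range.

## Working session

There is one attempt and no reset: what is moved stays moved. The work goes in short steps, Python scripts to look and compute and a tool call to move; the robot and the scene stay as the last step left them, time stands still between calls to the robot, and variables do not carry over. Pictures are saved under pics/ and viewed, and the job is handed in when it is done.

Besides the shell and the picture viewer there is one more tool, called after "Emit:" in YAML: its name, and indented under it one key for each argument. play_rows: Moves the arm, as the interface text tells. Its arguments: {"type":"object","properties":{"targets":{"type":"array","items":{"type":"object","properties":{"fingers":{"type":"number"},"x":{"type":"number"},"y":{"type":"number"},"z":{"type":"number"},"wx":{"type":"number"},"wy":{"type":"number"},"wz":{"type":"number"}}}},"grip_force":{"type":"number"}},"required":["targets"]}

```bash
ls; mkdir -p pics
python3 - <<'E'
from workcell import bot
import cv2,numpy as np
o=bot.get_obs()
for k,v in o.items(): print(k,np.round(v,4))
for n in("scene","top"):
    im,d=bot.camera(n); cv2.imwrite(f"pics/{n}0.png",im); np.save(f"{n}_d0.npy",d); c=bot.get_calibration(n); print(n,c)
print(bot.get_obs()['time'])
E
```

```text
pics
time 0.0
q [ 6.61764e+01  5.01340e+00  1.00342e+01  9.51003e+01 -2.00000e-04
  8.99984e+01]
qd [-0.0847  0.028  -0.0057  0.0626 -0.1329  0.0042]
joint_efforts [-2.00000e-03 -5.20388e+01  4.64803e+01  1.62000e-02  0.00000e+00
  0.00000e+00]
ee_pos [0.2221 0.5029 0.2416]
tcp_rot [-1.799205e+02  2.000000e-04  1.561780e+02]
wrist_force [-0.1109  0.6878  0.328 ]
torque [-0.0223  0.047   0.0286]
opening 0.0855
scene {'fx': 438.44856304680394, 'fy': 438.44856304680394, 'cx': 257.4581566170313, 'cy': 188.23147461123287, 'camera_from_world': array([[-0.66762435,  0.74442786, -0.01024154,  0.39093989],
       [ 0.51024083,  0.44749454, -0.73444056, -0.21799281],
       [-0.54215497, -0.49555605, -0.67859574,  1.54756421],
       [ 0.        ,  0.        ,  0.        ,  1.        ]])}
top {'fx': 378.3370592433378, 'fy': 378.3370592433378, 'cx': 255.64192597400023, 'cy': 197.13740834914617, 'camera_from_world': array([[-0.02432708, -0.99967673, -0.00739093,  0.0197333 ],
       [-0.99890928,  0.02460181, -0.03968624,  0.58966617],
       [ 0.03985524,  0.00641742, -0.99918486,  1.29936062],
       [ 0.        ,  0.        ,  0.        ,  1.        ]])}
0.1
```

View pics/scene0.png

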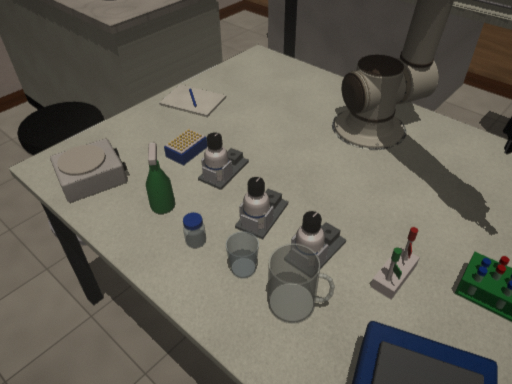

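View pics/top0.png

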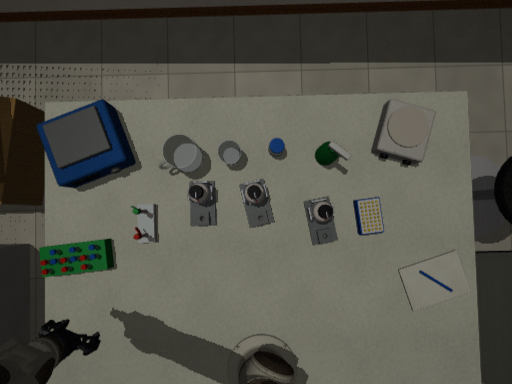

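```bash
cat > h.py <<'E'
import numpy as np,cv2
from workcell import bot
C={n:bot.get_calibration(n) for n in("scene","top")}
def P(n):
    c=C[n];K=np.array([[c['fx'],0,c['cx']],[0,c['fy'],c['cy']],[0,0,1]]);return K@c['camera_from_world'][:3]
def atz(n,rc,z):
    M=P(n);r,c=rc;u=np.array([c,r])
    A=np.array([M[0,:2]-c*M[2,:2],M[1,:2]-r*M[2,:2]]);b=-np.array([(M[0,2]-c*M[2,2])*z+M[0,3]-c*M[2,3],(M[1,2]-r*M[2,2])*z+M[1,3]-r*M[2,3]])
    return np.linalg.solve(A,b)
def tri(rc1,rc2,n1="top",n2="scene"):
    X=cv2.triangulatePoints(P(n1),P(n2),np.float64(rc1[::-1]),np.float64(rc2[::-1]));return (X[:3]/X[3]).ravel()
def proj(n,X):
    p=P(n)@np.append(X,1);return p[:2]/p[2]
E
python3 - <<'E'
from h import *
for n in("top","scene"):
  for q in("cap_a_grip","socket_a","flag_grip","flag","holder","spare_flag"):
    for r in bot.place_of(q,n)[:5]:
        zz={"cap_a_grip":.142,"socket_a":.034,"flag_grip":.126,"flag":.008,"holder":0,"spare_flag":.008}[q]
        print(n,q,r['confidence'],np.round(r['point'],1),atz(n,r['point'],zz).round(4))
print(bot.get_obs()['time'])
E
```

```text
top cap_a_grip 0.5 [191.1 253.4] [0.6038 0.011 ]
top cap_a_grip 0.49 [195.3 201.2] [0.5947 0.1744]
top socket_a 0.88 [233.8 324.3] [ 0.459  -0.2245]
top socket_a 0.79 [221.1 263. ] [ 0.507  -0.0179]
top socket_a 0.79 [216.  199.8] [0.5295 0.1967]
top flag_grip 0.52 [237.5 139.3] [0.467  0.3749]
top flag_grip 0.52 [191.9 253.3] [0.6022 0.0116]
top holder 0.91 [221.5 145. ] [0.5148 0.3941]
top spare_flag 0.46 [211.3 146.5] [0.5502 0.386 ]
top spare_flag 0.24 [214.8 367.1] [ 0.5195 -0.3789]
scene cap_a_grip 0.56 [186.3 256.3] [0.607  0.0172]
scene socket_a 0.77 [153.7 232.8] [ 0.4557 -0.2208]
scene socket_a 0.7 [229.8 328.2] [0.5214 0.1915]
scene socket_a 0.64 [193.8 270.3] [ 0.5174 -0.0115]
scene flag_grip 0.5 [237.2 413.9] [0.4843 0.3926]
scene flag_grip 0.33 [283.4 389.1] [0.6342 0.4137]
scene flag_grip 0.25 [266.7 402.5] [0.577  0.4137]
scene flag 0.71 [263.5 401. ] [0.4731 0.3815]
scene holder 0.96 [278.6 390.9] [0.5242 0.3837]
scene holder 0.6 [231.2 412.9] [0.3472 0.3508]
scene spare_flag 0.61 [286.6 390.1] [0.5521 0.3955]
scene spare_flag 0.55 [184.4 257.5] [ 0.4906 -0.0849]
0.7
```

The scene view shows the three caps at about (214,142), (256,186), (312,222) and the red flag at (413,235). The top view shows the caps at (322,212), (254,193), (200,193) and the holder at (145,223). I'll zoom in to refine these.

Run:
```python
import cv2
t=cv2.imread("pics/top0.png");s=cv2.imread("pics/scene0.png")
cv2.imwrite("pics/t_z.png",cv2.resize(t[170:260,110:350],None,fx=3.3,fy=3.3,interpolation=cv2.INTER_CUBIC)*1)
cv2.imwrite("pics/s_z.png",cv2.resize(s[120:300,190:430],None,fx=3.3,fy=3.3,interpolation=cv2.INTER_CUBIC))
```

```text
(no output)
```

View pics/t_z.png

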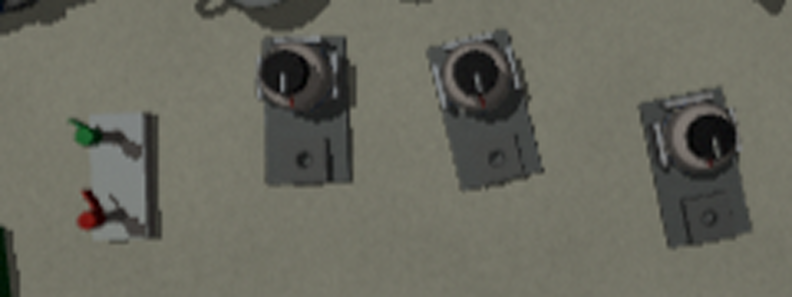

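View pics/s_z.png

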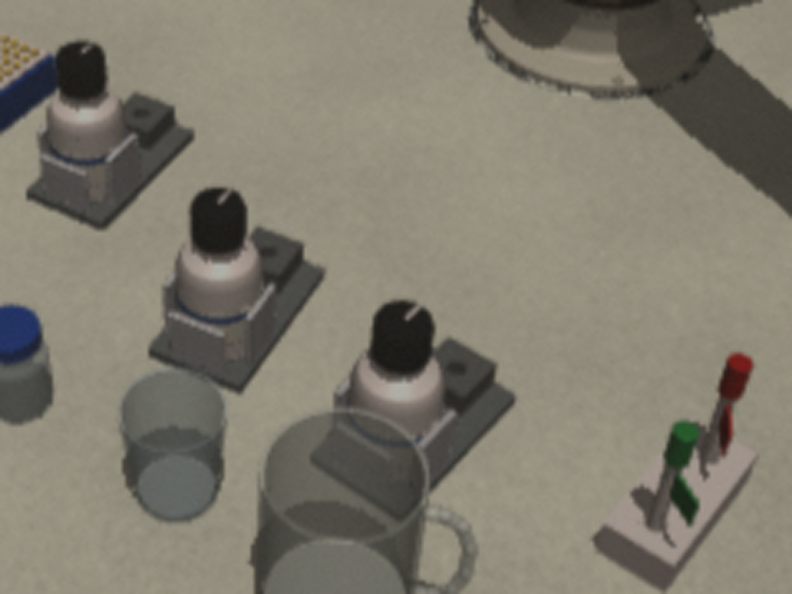

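```bash
cat > fit.py <<'E'
from h import *
from scipy.optimize import least_squares
def cylpts(x,y,z0,z1,r):
    a=np.linspace(0,2*np.pi,48,endpoint=False)
    return np.array([[x+r*np.cos(t),y+r*np.sin(t),z] for z in(z0,z1) for t in a])
def hullc(n,X):
    p=np.array([proj(n,x) for x in X]);h=cv2.convexHull(np.float32(p));m=cv2.moments(h)
    return np.array([m['m10']/m['m00'],m['m01']/m['m00']]),m['m00']
def comp(mask,seed):
    k,l,st,c=cv2.connectedComponentsWithStats(mask.astype(np.uint8),connectivity=4)
    d=np.linalg.norm(c[1:]-np.array(seed),axis=1);i=1+np.argmin(np.where(st[1:,4]>25,d,1e9));return c[i],st[i,4],st[i]
def fitcyl(obs,h,r,x0):
    def f(v): return np.concatenate([hullc(n,cylpts(v[0],v[1],v[2]-h,v[2],r))[0]-o for n,o in obs])
    s=least_squares(f,x0);return s.x,s.fun
E
python3 - <<'E'
from fit import *
I={n:cv2.imread(f"pics/{n}0.png") for n in("top","scene")}
for name,st,ss in(("L",(197,193),(312,222)),("M",(254,193),(256,186)),("R",(324,212),(214,142))):
    obs=[]
    for n,s in(("top",st),("scene",ss)):
        m=(I[n].max(2)<48)
        w=np.zeros_like(m);w[s[1]-14:s[1]+15,s[0]-14:s[0]+15]=1
        c,a,b=comp(m&w,s);
        # close the white line
        mm=np.zeros(m.shape,np.uint8)
        k,l=cv2.connectedComponents((m&w).astype(np.uint8),connectivity=4)
        lab=l[int(c[1]),int(c[0])] or l[int(c[1]),int(c[0])+2]
        h=cv2.convexHull(np.argwhere(l==lab)[:,::-1].astype(np.float32));M=cv2.moments(h);c=np.array([M['m10'],M['m01']])/M['m00']
        obs.append((n,c)); print(name,n,c.round(1),a,b[:4])
    v,f=fitcyl(obs,.034,.021,[.58,0,.154]);print(name,v.round(4),f.round(2),[round(hullc(n,cylpts(v[0],v[1],v[2]-.034,v[2],.021))[1]) for n,_ in obs])
obs=[]
for n,s in(("top",(138,235)),("scene",(413,235))):
    b=I[n].astype(int);m=(b[...,2]>90)&(b[...,2]>2*b[...,1])
    w=np.zeros_like(m);w[s[1]-12:s[1]+13,s[0]-12:s[0]+13]=1
    ys,xs=np.nonzero(m&w);print(n,[(int(y),xs[ys==y].min(),xs[ys==y].max()) for y in sorted(set(ys))])
E
```

```text
L top [196.1 191.7] 149 [189 185  15  15]
L scene [311.4 222.1] 307 [303 212  18  21]
L [0.6067 0.1915 0.1498] [-0.05  0.06 -0.05  0.  ] [164, 361]
M top [253.9 192. ] 134 [248 185  13  15]
M scene [255.5 186.9] 253 [248 178  16  19]
M [0.6013 0.0094 0.1483] [ 0.04 -0.02  0.04  0.01] [147, 300]
R top [324.4 214.2] 204 [316 205  17  19]
R scene [213.9 141.2] 199 [207 133  15  17]
R [ 0.5278 -0.2148  0.1424] [ 1.37 -0.55  1.67  0.21] [165, 232]
top [(234, np.int64(136), np.int64(136)), (235, np.int64(134), np.int64(137)), (236, np.int64(134), np.int64(138)), (237, np.int64(134), np.int64(138)), (238, np.int64(134), np.int64(137))]
scene [(227, np.int64(413), np.int64(413)), (228, np.int64(411), np.int64(416)), (229, np.int64(411), np.int64(417)), (230, np.int64(411), np.int64(417)), (231, np.int64(412), np.int64(417)), (232, np.int64(414), np.int64(416)), (243, np.int64(410), np.int64(410))]
```

```bash
cat > ov.py <<'E'
from fit import *
def over(path,I,items,fx=7):
    # items: list of (n, center, half, list of polylines world)
    out=[]
    for n,c,hf,pls in items:
        x0,y0=int(c[0]-hf),int(c[1]-hf)
        z=cv2.resize(cv2.convertScaleAbs(I[n][y0:y0+2*hf,x0:x0+2*hf],alpha=1.6),None,fx=fx,fy=fx,interpolation=cv2.INTER_CUBIC)
        for pl,col in pls:
            p=np.array([proj(n,x) for x in pl]);p=(p-[x0,y0]+.5)*fx
            cv2.polylines(z,[np.int32(p.round())],True,col,1)
        out.append(z)
    k=len(out)//2
    cv2.imwrite(path,np.vstack([np.hstack(out[:k]),np.hstack(out[k:])]))
def circ(x,y,z,r): return cylpts(x,y,z,z,r)[:48]
E
python3 - <<'E'
from ov import *
I={n:cv2.imread(f"pics/{n}0.png") for n in("top","scene")}
items=[]
caps={"L":(.6055,.1905),"M":(.6013,.0094),"R":(.532,-.2185)}
for n in("top","scene"):
  for k,(x,y) in caps.items():
    items.append((n,proj(n,[x,y,.137]),17,[(circ(x,y,.154,.021),(0,255,255)),(circ(x,y,.120,.021),(0,255,0))]))
over("pics/capfit1.png",I,items)
E
```

```text
(no output)
```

View pics/capfit1.png

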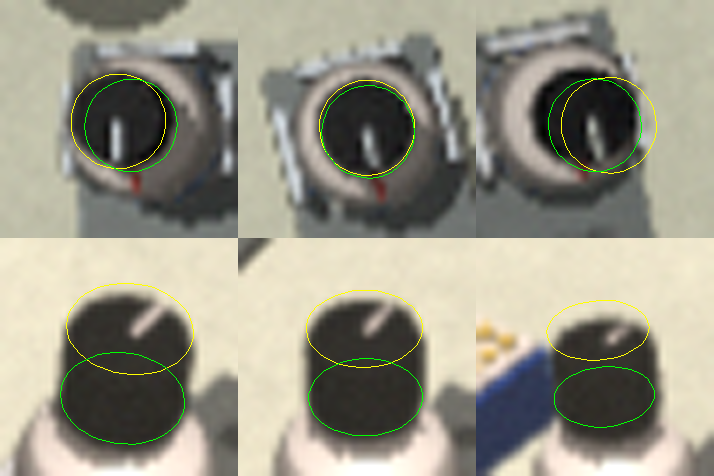

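Run:
```python
from ov import *
I={n:cv2.imread(f"pics/{n}0.png") for n in("top","scene")}
def score(n,v,h=.034,r=.021):
    x,y,z=v;g=I[n].max(2).astype(np.float32)
    S=8;p0=proj(n,[x,y,z-.017]).astype(int)-20
    def mask(r,h1):
        p=np.array([proj(n,q) for q in cylpts(x,y,z-.5*h-h1/2,z-.5*h+h1/2,r)])
        hl=cv2.convexHull(np.int32(((p-p0+.5)*S).round()))
        m=np.zeros((40*S,40*S),np.uint8);cv2.fillPoly(m,[hl],1);return cv2.resize(m.astype(np.float32),(40,40),interpolation=cv2.INTER_AREA)
    i=mask(r,h);o=mask(r+.006,h+.012)-i
    pa=np.minimum(g[p0[1]:p0[1]+40,p0[0]:p0[0]+40],110)
    return (pa*i).sum()/i.sum()-(pa*o).sum()/o.sum()
from scipy.optimize import minimize
for k,x0 in(("L",(.6055,.1905,.154)),("M",(.6013,.0094,.154)),("R",(.534,-.2115,.154))):
    for ns in(("top","scene"),("top",),("scene",)):
        fz=ns!=("top","scene")
        f=lambda v:sum(score(n,(v[0],v[1],.152 if fz else v[2])) for n in ns)
        s=minimize(f,x0[:2] if fz else x0,method="Nelder-Mead",options=dict(initial_simplex=np.array([x0]+[np.array(x0)+d for d in np.diag([.006]*3)])[:3,:2] if fz else np.array([x0]+[np.array(x0)+d for d in np.diag([.006]*3)]),xatol=1e-4))
        print(k,ns,s.x.round(4),round(s.fun,1))
```

```text
L ('top', 'scene') [0.6083 0.1919 0.1508] -118.4
L ('top',) [0.6078 0.1916] -52.2
L ('scene',) [0.6096 0.1927] -66.6
M ('top', 'scene') [0.602  0.0104 0.1493] -123.9
M ('top',) [0.6019 0.0107] -57.0
M ('scene',) [0.6043 0.0124] -66.9
R ('top', 'scene') [ 0.5367 -0.2105  0.1506] -121.4
R ('top',) [ 0.5363 -0.2111] -63.5
R ('scene',) [ 0.5388 -0.2081] -59.3
```

```bash
cat >> h.py <<'E'
from scipy.spatial.transform import Rotation as Ro
def delta(cur,cyaw,tgt,tyaw):
    R=Ro.from_euler('xyz',[180,0,cyaw],degrees=True)
    d=R.inv().apply(np.array(tgt)-cur);w=(R.inv()*Ro.from_euler('xyz',[180,0,tyaw],degrees=True)).as_rotvec(degrees=True)
    return d.round(4),w.round(2)
E
python3 - <<'E'
from h import *
for k,rc,z in(("jug",(157,187),.15),("jugbase",(149,178),0),("beaker",(154,230),.095),("jar",(146,277),.085),("spraytop",(150,340),.189)):
    print(k,atz("top",rc,z))
for rc,k in(((292,293),"jugbase"),((263,295),"jugrim")): print(k,atz("scene",rc,0 if k=="jugbase" else .15))
print(delta([.2221,.503,.242],156.18,[.608,.1918,.242],180))
E
```

```text
jug [0.71490597 0.21527417]
jugbase [0.76668957 0.27445634]
beaker [0.72948688 0.08495099]
jar [ 0.75355134 -0.06947697]
spraytop [ 0.7184539 -0.2528582]
jugbase [0.71298354 0.22837205]
jugrim [0.73754949 0.24471653]
(array([-0.4787, -0.1288, -0.    ]), array([  0.  ,   0.  , -23.82]))
```

Emit:
play_rows:
  targets:
    - {"fingers": 1,"x": -0.479,"y": -0.129,"z": 0,"wz": -23.8}
    - {"fingers": 1,"x": -0.479,"y": -0.129,"z": 0,"wz": -23.8}
    - {"fingers": 1,"x": -0.479,"y": -0.129,"z": 0,"wz": -23.8}
    - {"fingers": 1,"x": -0.479,"y": -0.129,"z": 0,"wz": -23.8}
    - {"fingers": 1,"x": -0.479,"y": -0.129,"z": 0,"wz": -23.8}
    - {"fingers": 1,"x": -0.479,"y": -0.129,"z": 0,"wz": -23.8}
    - {"fingers": 1,"x": -0.479,"y": -0.129,"z": 0,"wz": -23.8}
    - {"fingers": 1,"x": -0.479,"y": -0.129,"z": 0,"wz": -23.8}
    - {"fingers": 1,"x": -0.479,"y": -0.129,"z": 0,"wz": -23.8}
    - {"fingers": 1,"x": -0.479,"y": -0.129,"z": 0,"wz": -23.8}
    - {"fingers": 1,"x": -0.479,"y": -0.129,"z": 0,"wz": -23.8}
    - {"fingers": 1,"x": -0.479,"y": -0.129,"z": 0,"wz": -23.8}
    - {"fingers": 1,"x": -0.479,"y": -0.129,"z": 0,"wz": -23.8}
    - {"fingers": 1,"x": -0.479,"y": -0.129,"z": 0,"wz": -23.8}
    - {"fingers": 1,"x": -0.479,"y": -0.129,"z": 0,"wz": -23.8}
    - {"fingers": 1,"x": -0.479,"y": -0.129,"z": 0,"wz": -23.8}
  grip_force: 40

```text
$.targets[0]: bad value
```

Emit:
play_rows:
  targets:
    - {"fingers": 1,"x": -0.479,"y": -0.129,"z": 0,"wx": 0,"wy": 0,"wz": -23.8}
    - {"fingers": 1,"x": -0.479,"y": -0.129,"z": 0,"wx": 0,"wy": 0,"wz": -23.8}
    - {"fingers": 1,"x": -0.479,"y": -0.129,"z": 0,"wx": 0,"wy": 0,"wz": -23.8}
    - {"fingers": 1,"x": -0.479,"y": -0.129,"z": 0,"wx": 0,"wy": 0,"wz": -23.8}
    - {"fingers": 1,"x": -0.479,"y": -0.129,"z": 0,"wx": 0,"wy": 0,"wz": -23.8}
    - {"fingers": 1,"x": -0.479,"y": -0.129,"z": 0,"wx": 0,"wy": 0,"wz": -23.8}
    - {"fingers": 1,"x": -0.479,"y": -0.129,"z": 0,"wx": 0,"wy": 0,"wz": -23.8}
    - {"fingers": 1,"x": -0.479,"y": -0.129,"z": 0,"wx": 0,"wy": 0,"wz": -23.8}
    - {"fingers": 1,"x": -0.479,"y": -0.129,"z": 0,"wx": 0,"wy": 0,"wz": -23.8}
    - {"fingers": 1,"x": -0.479,"y": -0.129,"z": 0,"wx": 0,"wy": 0,"wz": -23.8}
    - {"fingers": 1,"x": -0.479,"y": -0.129,"z": 0,"wx": 0,"wy": 0,"wz": -23.8}
    - {"fingers": 1,"x": -0.479,"y": -0.129,"z": 0,"wx": 0,"wy": 0,"wz": -23.8}
    - {"fingers": 1,"x": -0.479,"y": -0.129,"z": 0,"wx": 0,"wy": 0,"wz": -23.8}
    - {"fingers": 1,"x": -0.479,"y": -0.129,"z": 0,"wx": 0,"wy": 0,"wz": -23.8}
    - {"fingers": 1,"x": -0.479,"y": -0.129,"z": 0,"wx": 0,"wy": 0,"wz": -23.8}
    - {"fingers": 1,"x": -0.479,"y": -0.129,"z": 0,"wx": 0,"wy": 0,"wz": -23.8}
  grip_force: 40

```text
time: 2.03
ee_pos: [0.6075, 0.1925, 0.2425]
tcp_rot: [180.0, -0.0, -180.0]
wrist_force: [-0.3, 0.0, -0.0]
opening: 0.0855
```

```bash
cat > st.py <<'E'
from h import *
o=bot.get_obs()
for k in("time","q","ee_pos","tcp_rot","wrist_force","torque","opening"): print(k,np.round(o[k],4))
E
python3 st.py
```

```text
time 2.0333
q [1.75718e+01 1.75948e+01 2.47421e+01 9.71499e+01 1.62000e-02 1.75478e+01]
ee_pos [0.6075 0.1925 0.2425]
tcp_rot [ 1.799854e+02 -7.500000e-03 -1.799759e+02]
wrist_force [-0.316   0.0358 -0.0213]
torque [ 0.0076 -0.0149  0.0016]
opening 0.0855
```

Emit:
play_rows:
  targets:
    - {"fingers": 1,"x": 0,"y": 0,"z": 0.04,"wx": 0,"wy": 0,"wz": 0}
    - {"fingers": 1,"x": 0,"y": 0,"z": 0.07,"wx": 0,"wy": 0,"wz": 0}
    - {"fingers": 1,"x": 0,"y": 0,"z": 0.09,"wx": 0,"wy": 0,"wz": 0}
    - {"fingers": 1,"x": 0,"y": 0,"z": 0.107,"wx": 0,"wy": 0,"wz": 0}
    - {"fingers": 1,"x": 0,"y": 0,"z": 0.107,"wx": 0,"wy": 0,"wz": 0}
    - {"fingers": 0.1,"x": 0,"y": 0,"z": 0.107,"wx": 0,"wy": 0,"wz": 0}
    - {"fingers": 0.1,"x": 0,"y": 0,"z": 0.107,"wx": 0,"wy": 0,"wz": 0}
    - {"fingers": 0.1,"x": 0,"y": 0,"z": 0.107,"wx": 0,"wy": 0,"wz": 0}
    - {"fingers": 0.1,"x": 0,"y": 0,"z": 0.107,"wx": 0,"wy": 0,"wz": 0}
    - {"fingers": 0.1,"x": 0,"y": 0,"z": 0.107,"wx": 0,"wy": 0,"wz": 0}
  grip_force: 40

```text
time: 2.87
ee_pos: [0.6086, 0.1919, 0.1364]
tcp_rot: [180.0, 0.1, 180.0]
wrist_force: [-0.8, -1.1, -1.3]
opening: 0.0469
```

```bash
python3 st.py
python3 - <<'E'
from ov import *
I={}
for n in("top","scene"): I[n],_=bot.camera(n)
p=proj("scene",[.608,.192,.14]).astype(int);z=I["scene"][p[1]-50:p[1]+50,p[0]-60:p[0]+60]
cv2.imwrite("pics/gripL.png",cv2.resize(cv2.convertScaleAbs(z,alpha=1.6),None,fx=6,fy=6,interpolation=cv2.INTER_CUBIC))
E
```

```text
time 2.8667
q [1.74972e+01 1.62388e+01 1.13074e+01 8.49747e+01 1.10000e-03 1.75149e+01]
ee_pos [0.6086 0.1919 0.1364]
tcp_rot [1.799707e+02 8.920000e-02 1.799823e+02]
wrist_force [-0.7591 -1.1452 -1.2546]
torque [ 0.0161 -0.0211 -0.0189]
opening 0.0469
```

View pics/gripL.png

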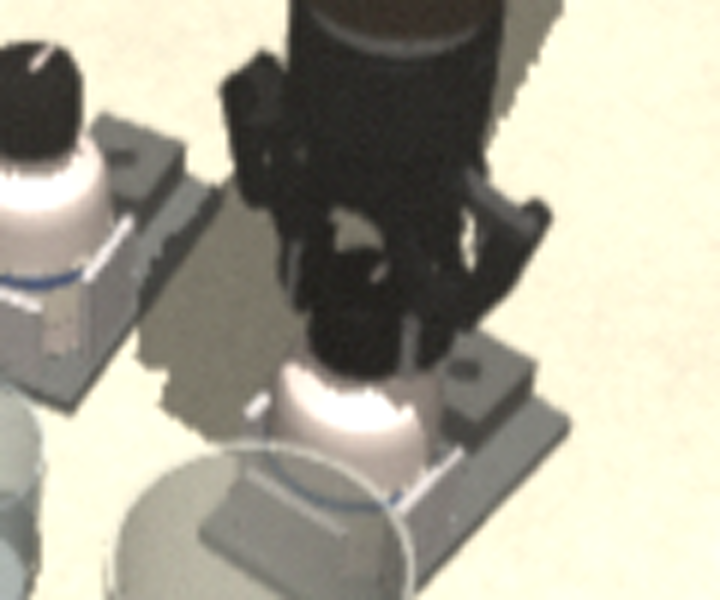

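The gripper stands over cap L, at about (370,300) in the zoomed picture, with one finger on each side. The opening is 46.9 mm, nearly closed on the cap. Next I'll grip it and read the forces.

Emit:
play_rows:
  targets:
    - {"fingers": -0.1,"x": 0,"y": 0,"z": 0,"wx": 0,"wy": 0,"wz": 0}
    - {"fingers": -0.3,"x": 0,"y": 0,"z": 0,"wx": 0,"wy": 0,"wz": 0}
    - {"fingers": -1,"x": 0,"y": 0,"z": 0,"wx": 0,"wy": 0,"wz": 0}
    - {"fingers": -1,"x": 0,"y": 0,"z": 0,"wx": 0,"wy": 0,"wz": 0}
    - {"fingers": -1,"x": 0,"y": 0,"z": 0,"wx": 0,"wy": 0,"wz": 0}
  grip_force: 40

```text
time: 3.38
ee_pos: [0.6084, 0.1917, 0.1359]
tcp_rot: [180.0, 0.0, 180.0]
wrist_force: [-0.0, 1.2, 4.9]
opening: 0.0412
```

```bash
python3 st.py
```

```text
time 3.3833
q [1.74892e+01 1.62535e+01 1.12642e+01 8.49611e+01 4.90000e-03 1.75128e+01]
ee_pos [0.6084 0.1917 0.1359]
tcp_rot [1.799804e+02 4.590000e-02 1.799764e+02]
wrist_force [-0.0362  1.1689  4.854 ]
torque [0.1385 0.2266 0.019 ]
opening 0.0412
```

Emit:
play_rows:
  targets:
    - {"fingers": -1,"x": 0,"y": 0,"z": 0,"wx": 0,"wy": 0,"wz": -0.5}
    - {"fingers": -1,"x": 0,"y": 0,"z": 0,"wx": 0,"wy": 0,"wz": -1}
    - {"fingers": -1,"x": 0,"y": 0,"z": 0,"wx": 0,"wy": 0,"wz": -1}

```text
time: 3.63
ee_pos: [0.6084, 0.1918, 0.1359]
tcp_rot: [180.0, 0.0, -179.0]
wrist_force: [-0.9, 0.5, 5.9]
opening: 0.0407
```

```bash
cat > tq.py <<'E'
from h import *
o=bot.get_obs();print(o['time'],'q6-q1',round(o['q'][0]-o['q'][5],3),'F',o['wrist_force'].round(2),'T',o['torque'].round(3))
E
python3 tq.py
```

```text
3.6333 q6-q1 1.005 F [-0.86  0.46  5.88] T [ 0.152  0.189 -0.024]
```

Emit:
play_rows:
  targets:
    - {"fingers": -1,"x": 0,"y": 0,"z": 0,"wx": 0,"wy": 0,"wz": -0.5}
    - {"fingers": -1,"x": 0,"y": 0,"z": 0,"wx": 0,"wy": 0,"wz": -0.5}

```text
time: 3.8
ee_pos: [0.6084, 0.1917, 0.1358]
tcp_rot: [180.0, 0.0, -178.5]
wrist_force: [-1.0, 1.0, 5.6]
opening: 0.0412
```

```bash
python3 tq.py
```

```text
3.8 q6-q1 1.499 F [-1.02  1.01  5.63] T [ 0.155  0.124 -0.027]
```

Emit:
play_rows:
  targets:
    - {"fingers": -1,"x": 0,"y": 0,"z": 0,"wx": 0,"wy": 0,"wz": -0.5}
    - {"fingers": -1,"x": 0,"y": 0,"z": 0,"wx": 0,"wy": 0,"wz": -1}
    - {"fingers": -1,"x": 0,"y": 0,"z": 0,"wx": 0,"wy": 0,"wz": -1.5}
    - {"fingers": -1,"x": 0,"y": 0,"z": 0,"wx": 0,"wy": 0,"wz": -1.5}

```text
time: 4.13
ee_pos: [0.6084, 0.1918, 0.1358]
tcp_rot: [180.0, 0.0, -177.0]
wrist_force: [-1.1, 0.8, 6.6]
opening: 0.0409
```

```bash
python3 tq.py
```

```text
4.1333 q6-q1 3.006 F [-1.13  0.79  6.64] T [ 0.199  0.18  -0.041]
```

Emit:
play_rows:
  targets:
    - {"fingers": -1,"x": 0,"y": 0,"z": 0,"wx": 0,"wy": 0,"wz": -0.5}
    - {"fingers": -1,"x": 0,"y": 0,"z": 0,"wx": 0,"wy": 0,"wz": -1}
    - {"fingers": -1,"x": 0,"y": 0,"z": 0,"wx": 0,"wy": 0,"wz": -1}

```text
time: 4.38
ee_pos: [0.6084, 0.1918, 0.1358]
tcp_rot: [180.0, 0.0, -176.0]
wrist_force: [-1.3, 1.2, 5.1]
opening: 0.0411
```

```bash
python3 tq.py
```

```text
4.3833 q6-q1 4.009 F [-1.33  1.24  5.14] T [ 0.188  0.166 -0.035]
```

Emit:
play_rows:
  targets:
    - {"fingers": -1,"x": 0,"y": 0,"z": 0,"wx": 0,"wy": 0,"wz": -0.7}
    - {"fingers": -1,"x": 0,"y": 0,"z": 0,"wx": 0,"wy": 0,"wz": -1.4}
    - {"fingers": -1,"x": 0,"y": 0,"z": 0,"wx": 0,"wy": 0,"wz": -2}
    - {"fingers": -1,"x": 0,"y": 0,"z": 0,"wx": 0,"wy": 0,"wz": -2}

```text
time: 4.72
ee_pos: [0.6084, 0.1919, 0.1359]
tcp_rot: [180.0, 0.0, -174.0]
wrist_force: [0.2, 1.1, 5.7]
opening: 0.0409
```

```bash
python3 tq.py
```

```text
4.7167 q6-q1 6.017 F [0.2  1.15 5.71] T [ 0.212  0.19  -0.003]
```

Emit:
play_rows:
  targets:
    - {"fingers": -1,"x": 0,"y": 0,"z": 0,"wx": 0,"wy": 0,"wz": -0.7}
    - {"fingers": -1,"x": 0,"y": 0,"z": 0,"wx": 0,"wy": 0,"wz": -1.4}
    - {"fingers": -1,"x": 0,"y": 0,"z": 0,"wx": 0,"wy": 0,"wz": -2}
    - {"fingers": -1,"x": 0,"y": 0,"z": 0,"wx": 0,"wy": 0,"wz": -2}

```text
time: 5.05
ee_pos: [0.6084, 0.1919, 0.1358]
tcp_rot: [180.0, 0.0, -172.0]
wrist_force: [-1.1, 0.8, 4.8]
opening: 0.0411
```

```bash
python3 tq.py
```

```text
5.05 q6-q1 8.017 F [-1.07  0.76  4.78] T [ 0.237  0.187 -0.019]
```

At 8° the torque is still about zero; even the softest tight cap would show 0.22 N m by then. So the left cap is the loose one, and I'll turn it on to about 40°.

Emit:
play_rows:
  targets:
    - {"fingers": -1,"x": 0,"y": 0,"z": 0,"wx": 0,"wy": 0,"wz": -2}
    - {"fingers": -1,"x": 0,"y": 0,"z": 0,"wx": 0,"wy": 0,"wz": -4}
    - {"fingers": -1,"x": 0,"y": 0,"z": 0,"wx": 0,"wy": 0,"wz": -6}
    - {"fingers": -1,"x": 0,"y": 0,"z": 0,"wx": 0,"wy": 0,"wz": -8}

```text
time: 5.38
ee_pos: [0.6084, 0.192, 0.1359]
tcp_rot: [180.0, 0.1, -163.9]
wrist_force: [0.3, 2.3, 6.1]
opening: 0.0409
```

```bash
python3 tq.py
```

```text
5.3833 q6-q1 16.084 F [0.34 2.32 6.06] T [ 0.424  0.214 -0.09 ]
```

Emit:
play_rows:
  targets:
    - {"fingers": -1,"x": 0,"y": 0,"z": 0,"wx": 0,"wy": 0,"wz": -4}
    - {"fingers": -1,"x": 0,"y": 0,"z": 0,"wx": 0,"wy": 0,"wz": -8}
    - {"fingers": -1,"x": 0,"y": 0,"z": 0,"wx": 0,"wy": 0,"wz": -12}
    - {"fingers": -1,"x": 0,"y": 0,"z": 0,"wx": 0,"wy": 0,"wz": -16}
    - {"fingers": -1,"x": 0,"y": 0,"z": 0,"wx": 0,"wy": 0,"wz": -20}
    - {"fingers": -1,"x": 0,"y": 0,"z": 0,"wx": 0,"wy": 0,"wz": -24}
    - {"fingers": -1,"x": 0,"y": 0,"z": 0,"wx": 0,"wy": 0,"wz": -24}
    - {"fingers": -1,"x": 0,"y": 0,"z": 0,"wx": 0,"wy": 0,"wz": -24}

```text
time: 6.05
ee_pos: [0.6082, 0.1924, 0.1358]
tcp_rot: [179.9, 0.1, -140.0]
wrist_force: [-1.3, 3.3, 6.9]
opening: 0.0411
```

```bash
python3 tq.py
```

```text
6.05 q6-q1 40.038 F [-1.33  3.33  6.86] T [0.753 0.417 0.081]
```

Emit:
play_rows:
  targets:
    - {"fingers": 1,"x": 0,"y": 0,"z": 0,"wx": 0,"wy": 0,"wz": 0}
    - {"fingers": 1,"x": 0,"y": 0,"z": 0,"wx": 0,"wy": 0,"wz": 0}
    - {"fingers": 1,"x": 0,"y": 0,"z": 0,"wx": 0,"wy": 0,"wz": 0}
    - {"fingers": 1,"x": 0,"y": 0,"z": 0,"wx": 0,"wy": 0,"wz": 0}
    - {"fingers": 1,"x": 0,"y": 0,"z": 0,"wx": 0,"wy": 0,"wz": 0}
    - {"fingers": 1,"x": 0,"y": 0,"z": -0.03,"wx": 0,"wy": 0,"wz": 0}
    - {"fingers": 1,"x": 0,"y": 0,"z": -0.07,"wx": 0,"wy": 0,"wz": 0}
    - {"fingers": 1,"x": 0,"y": 0,"z": -0.1,"wx": 0,"wy": 0,"wz": 0}
    - {"fingers": 1,"x": 0,"y": 0,"z": -0.1,"wx": 0,"wy": 0,"wz": 0}

```text
time: 6.8
ee_pos: [0.6095, 0.192, 0.2425]
tcp_rot: [-179.8, 0.5, -140.0]
wrist_force: [0.3, 0.9, 1.0]
opening: 0.0852
```

Run:
```python
from ov import *
I={}
for n in("scene",): I[n],_=bot.camera(n)
p=proj("scene",[.608,.192,.14]).astype(int);z=I["scene"][p[1]-50:p[1]+50,p[0]-80:p[0]+60]
cv2.imwrite("pics/afterL.png",cv2.resize(cv2.convertScaleAbs(z,alpha=1.6),None,fx=5.5,fy=5.5,interpolation=cv2.INTER_CUBIC))
o=bot.get_obs();print(o['ee_pos'],o['tcp_rot'],o['q'],o['opening'])
print(delta(o['ee_pos'],o['tcp_rot'][2],[.602,.0108,.2358],180))
```

```text
[0.6093662  0.19189893 0.23931474] [-179.86095675    0.32353517 -140.03082505] [ 1.74820560e+01  1.73530620e+01  2.40805832e+01  9.63754054e+01
 -4.72772360e-03 -2.24867409e+01] 0.08558159356908664
(array([ 0.122 , -0.1341,  0.0035]), array([-0.  , -0.  , 39.97]))
```

View pics/afterL.png

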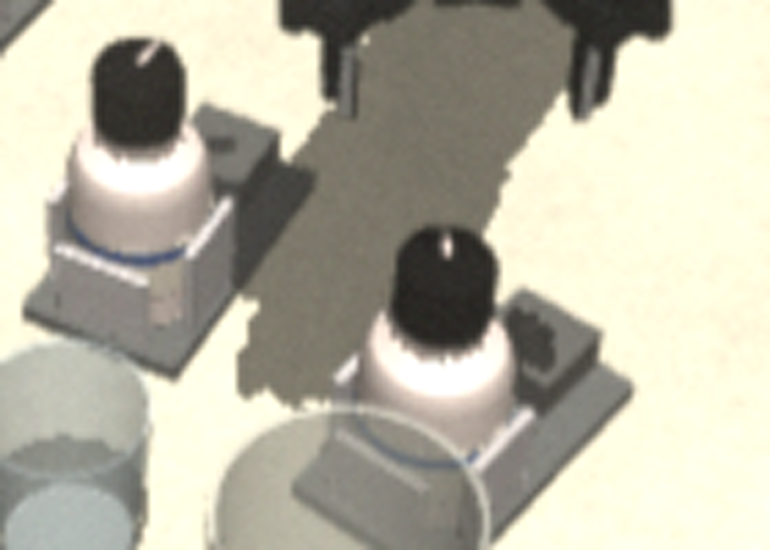

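The white line on cap L, at (447,245) in the zoom, has visibly turned and stays there. Now the middle cap.

Emit:
play_rows:
  targets:
    - {"fingers": 1,"x": 0.122,"y": -0.134,"z": 0,"wx": 0,"wy": 0,"wz": 40}
    - {"fingers": 1,"x": 0.122,"y": -0.134,"z": 0,"wx": 0,"wy": 0,"wz": 40}
    - {"fingers": 1,"x": 0.122,"y": -0.134,"z": 0,"wx": 0,"wy": 0,"wz": 40}
    - {"fingers": 1,"x": 0.122,"y": -0.134,"z": 0,"wx": 0,"wy": 0,"wz": 40}
    - {"fingers": 1,"x": 0.122,"y": -0.134,"z": 0,"wx": 0,"wy": 0,"wz": 40}
    - {"fingers": 1,"x": 0.122,"y": -0.134,"z": 0,"wx": 0,"wy": 0,"wz": 40}
    - {"fingers": 1,"x": 0.122,"y": -0.134,"z": 0,"wx": 0,"wy": 0,"wz": 40}
    - {"fingers": 1,"x": 0.122,"y": -0.134,"z": 0,"wx": 0,"wy": 0,"wz": 40}
    - {"fingers": 1,"x": 0.122,"y": -0.134,"z": 0,"wx": 0,"wy": 0,"wz": 40}

```text
time: 7.6
ee_pos: [0.6007, 0.0111, 0.2346]
tcp_rot: [180.0, -0.1, -179.8]
wrist_force: [0.8, 0.2, 0.6]
opening: 0.0856
```

```bash
python3 st.py
```

```text
time 7.6
q [1.05780e+00 1.20441e+01 1.71463e+01 9.51531e+01 2.10000e-03 8.87800e-01]
ee_pos [0.6007 0.0111 0.2346]
tcp_rot [ 1.799986e+02 -5.090000e-02 -1.798300e+02]
wrist_force [0.8245 0.2252 0.6378]
torque [-0.0512 -0.0183 -0.0533]
opening 0.0856
```

Emit:
play_rows:
  targets:
    - {"fingers": 1,"x": -0.001,"y": 0,"z": 0.04,"wx": 0,"wy": 0,"wz": 0}
    - {"fingers": 1,"x": -0.001,"y": 0,"z": 0.07,"wx": 0,"wy": 0,"wz": 0}
    - {"fingers": 1,"x": -0.001,"y": 0,"z": 0.09,"wx": 0,"wy": 0,"wz": 0}
    - {"fingers": 1,"x": -0.001,"y": 0,"z": 0.1,"wx": 0,"wy": 0,"wz": 0}
    - {"fingers": 0.1,"x": -0.001,"y": 0,"z": 0.1,"wx": 0,"wy": 0,"wz": 0}
    - {"fingers": 0.1,"x": -0.001,"y": 0,"z": 0.1,"wx": 0,"wy": 0,"wz": 0}
    - {"fingers": 0.1,"x": -0.001,"y": 0,"z": 0.1,"wx": 0,"wy": 0,"wz": 0}
    - {"fingers": 0.1,"x": -0.001,"y": 0,"z": 0.1,"wx": 0,"wy": 0,"wz": 0}
    - {"fingers": -0.1,"x": -0.001,"y": 0,"z": 0.1,"wx": 0,"wy": 0,"wz": 0}
    - {"fingers": -0.3,"x": -0.001,"y": 0,"z": 0.1,"wx": 0,"wy": 0,"wz": 0}
    - {"fingers": -1,"x": -0.001,"y": 0,"z": 0.1,"wx": 0,"wy": 0,"wz": 0}
    - {"fingers": -1,"x": -0.001,"y": 0,"z": 0.1,"wx": 0,"wy": 0,"wz": 0}
    - {"fingers": -1,"x": -0.001,"y": 0,"z": 0.1,"wx": 0,"wy": 0,"wz": 0}

```text
time: 8.68
ee_pos: [0.6026, 0.0108, 0.1372]
tcp_rot: [180.0, 0.2, 180.0]
wrist_force: [-0.5, 1.8, 6.0]
opening: 0.0408
```

```bash
python3 st.py
```

```text
time 8.6833
q [1.01350e+00 1.12107e+01 5.40320e+00 8.40218e+01 2.26000e-02 1.02270e+00]
ee_pos [0.6026 0.0108 0.1372]
tcp_rot [1.799743e+02 1.703000e-01 1.799908e+02]
wrist_force [-0.5152  1.7591  6.0173]
torque [ 0.2381  0.0814 -0.0204]
opening 0.0408
```

Emit:
play_rows:
  targets:
    - {"fingers": -1,"x": 0,"y": 0,"z": 0,"wx": 0,"wy": 0,"wz": -0.5}
    - {"fingers": -1,"x": 0,"y": 0,"z": 0,"wx": 0,"wy": 0,"wz": -1}
    - {"fingers": -1,"x": 0,"y": 0,"z": 0,"wx": 0,"wy": 0,"wz": -1}

```text
time: 8.93
ee_pos: [0.6026, 0.0108, 0.1372]
tcp_rot: [180.0, 0.2, -179.0]
wrist_force: [-0.2, 1.2, 5.2]
opening: 0.041
```

```bash
python3 tq.py
```

```text
8.9333 q6-q1 1.019 F [-0.23  1.22  5.22] T [ 0.303  0.132 -0.007]
```

Emit:
play_rows:
  targets:
    - {"fingers": -1,"x": 0,"y": 0,"z": 0,"wx": 0,"wy": 0,"wz": -0.5}
    - {"fingers": -1,"x": 0,"y": 0,"z": 0,"wx": 0,"wy": 0,"wz": -0.5}

```text
time: 9.1
ee_pos: [0.6026, 0.0107, 0.1372]
tcp_rot: [180.0, 0.2, -178.5]
wrist_force: [-0.2, 1.0, 6.1]
opening: 0.041
```

```bash
python3 tq.py
```

```text
9.1 q6-q1 1.512 F [-0.15  1.03  6.14] T [ 0.249  0.099 -0.063]
```

Emit:
play_rows:
  targets:
    - {"fingers": -1,"x": 0,"y": 0,"z": 0,"wx": 0,"wy": 0,"wz": -0.5}
    - {"fingers": -1,"x": 0,"y": 0,"z": 0,"wx": 0,"wy": 0,"wz": -1}
    - {"fingers": -1,"x": 0,"y": 0,"z": 0,"wx": 0,"wy": 0,"wz": -1}

```text
time: 9.35
ee_pos: [0.6026, 0.0107, 0.1372]
tcp_rot: [180.0, 0.2, -177.5]
wrist_force: [-2.0, 1.1, 6.2]
opening: 0.041
```

```bash
python3 tq.py
```

```text
9.35 q6-q1 2.513 F [-2.03  1.11  6.2 ] T [ 0.241  0.117 -0.06 ]
```

Emit:
play_rows:
  targets:
    - {"fingers": -1,"x": 0,"y": 0,"z": 0,"wx": 0,"wy": 0,"wz": -0.5}
    - {"fingers": -1,"x": 0,"y": 0,"z": 0,"wx": 0,"wy": 0,"wz": -1}
    - {"fingers": -1,"x": 0,"y": 0,"z": 0,"wx": 0,"wy": 0,"wz": -1}

```text
time: 9.6
ee_pos: [0.6026, 0.0108, 0.1372]
tcp_rot: [180.0, 0.2, -176.5]
wrist_force: [-0.9, 1.3, 6.9]
opening: 0.0408
```

```bash
python3 tq.py
```

```text
9.6 q6-q1 3.511 F [-0.86  1.29  6.95] T [ 0.303  0.176 -0.044]
```

Emit:
play_rows:
  targets:
    - {"fingers": -1,"x": 0,"y": 0,"z": 0,"wx": 0,"wy": 0,"wz": -0.5}
    - {"fingers": -1,"x": 0,"y": 0,"z": 0,"wx": 0,"wy": 0,"wz": -1}
    - {"fingers": -1,"x": 0,"y": 0,"z": 0,"wx": 0,"wy": 0,"wz": -1}
    - {"fingers": -1,"x": 0,"y": 0,"z": 0,"wx": 0,"wy": 0,"wz": -1}

```text
time: 9.93
ee_pos: [0.6026, 0.0108, 0.1372]
tcp_rot: [180.0, 0.2, -175.5]
wrist_force: [-0.4, 0.7, 6.8]
opening: 0.0411
```

```bash
python3 tq.py;python3 st.py; python3 -c "
from h import *
print(bot.get_obs()['joint_efforts'].round(3))"
```

```text
9.9333 q6-q1 4.483 F [-0.37  0.71  6.81] T [ 0.274  0.12  -0.169]
time 9.9333
q [ 1.01190e+00  1.12099e+01  5.40070e+00  8.40193e+01  2.44000e-02
 -3.47070e+00]
ee_pos [0.6026 0.0108 0.1372]
tcp_rot [ 1.799860e+02  1.726000e-01 -1.755173e+02]
wrist_force [-0.3725  0.7086  6.8078]
torque [ 0.2742  0.1197 -0.1688]
opening 0.0411
[ -0.66  -55.766  44.079  -0.212  -0.379  -0.152]
```

Emit:
play_rows:
  targets:
    - {"fingers": -1,"x": 0,"y": 0,"z": 0,"wx": 0,"wy": 0,"wz": 0}

```text
time: 10.02
ee_pos: [0.6026, 0.0108, 0.1372]
tcp_rot: [180.0, 0.2, -175.5]
wrist_force: [0.2, 1.0, 6.0]
opening: 0.0412
```

```bash
python3 tq.py;python3 -c "
from h import *
print(bot.get_obs()['joint_efforts'].round(3))"
```

```text
10.0167 q6-q1 4.481 F [0.17 0.96 5.99] T [ 0.257  0.076 -0.144]
[ -0.66  -55.766  44.08   -0.212  -0.379  -0.123]
```

Emit:
play_rows:
  targets:
    - {"fingers": -1,"x": 0,"y": 0,"z": 0,"wx": 0,"wy": 0,"wz": -0.7}
    - {"fingers": -1,"x": 0,"y": 0,"z": 0,"wx": 0,"wy": 0,"wz": -1.4}
    - {"fingers": -1,"x": 0,"y": 0,"z": 0,"wx": 0,"wy": 0,"wz": -2}
    - {"fingers": -1,"x": 0,"y": 0,"z": 0,"wx": 0,"wy": 0,"wz": -2}
    - {"fingers": -1,"x": 0,"y": 0,"z": 0,"wx": 0,"wy": 0,"wz": -2}

```text
time: 10.43
ee_pos: [0.6026, 0.0108, 0.1372]
tcp_rot: [180.0, 0.2, -173.5]
wrist_force: [-0.1, 1.1, 6.2]
opening: 0.0411
```

```bash
echo "print(o['joint_efforts'][[0,5]].round(3))">>tq.py; python3 tq.py
```

```text
10.4333 q6-q1 6.479 F [-0.15  1.09  6.24] T [ 0.292  0.087 -0.174]
[-0.647 -0.212]
```

Emit:
play_rows:
  targets:
    - {"fingers": -1,"x": 0,"y": 0,"z": 0,"wx": 0,"wy": 0,"wz": -0.7}
    - {"fingers": -1,"x": 0,"y": 0,"z": 0,"wx": 0,"wy": 0,"wz": -1.4}
    - {"fingers": -1,"x": 0,"y": 0,"z": 0,"wx": 0,"wy": 0,"wz": -2}
    - {"fingers": -1,"x": 0,"y": 0,"z": 0,"wx": 0,"wy": 0,"wz": -2}
    - {"fingers": -1,"x": 0,"y": 0,"z": 0,"wx": 0,"wy": 0,"wz": -2}

```text
time: 10.85
ee_pos: [0.6026, 0.0108, 0.1372]
tcp_rot: [180.0, 0.2, -171.5]
wrist_force: [-1.0, 2.5, 6.2]
opening: 0.041
```

```bash
python3 tq.py
```

```text
10.85 q6-q1 8.475 F [-0.98  2.5   6.18] T [ 0.269  0.124 -0.186]
[-0.635 -0.265]
```

Emit:
play_rows:
  targets:
    - {"fingers": -1,"x": 0,"y": 0,"z": 0,"wx": 0,"wy": 0,"wz": -0.7}
    - {"fingers": -1,"x": 0,"y": 0,"z": 0,"wx": 0,"wy": 0,"wz": -1.3}
    - {"fingers": -1,"x": 0,"y": 0,"z": 0,"wx": 0,"wy": 0,"wz": -1.3}
    - {"fingers": -1,"x": 0,"y": 0,"z": 0,"wx": 0,"wy": 0,"wz": -1.3}

```text
time: 11.18
ee_pos: [0.6026, 0.0108, 0.1372]
tcp_rot: [180.0, 0.2, -170.2]
wrist_force: [-0.3, 1.4, 6.6]
opening: 0.0409
```

```bash
python3 tq.py
```

```text
11.1833 q6-q1 9.771 F [-0.33  1.41  6.58] T [ 0.306  0.073 -0.294]
[-0.626 -0.299]
```

Emit:
play_rows:
  targets:
    - {"fingers": -1,"x": 0,"y": 0,"z": 0,"wx": 0,"wy": 0,"wz": -0.5}
    - {"fingers": -1,"x": 0,"y": 0,"z": 0,"wx": 0,"wy": 0,"wz": -1}
    - {"fingers": -1,"x": 0,"y": 0,"z": 0,"wx": 0,"wy": 0,"wz": -1}
    - {"fingers": -1,"x": 0,"y": 0,"z": 0,"wx": 0,"wy": 0,"wz": -1}

```text
time: 11.52
ee_pos: [0.6026, 0.0108, 0.1372]
tcp_rot: [-180.0, 0.2, -169.2]
wrist_force: [0.2, 0.9, 6.2]
opening: 0.0408
```

```bash
python3 tq.py
```

```text
11.5167 q6-q1 10.768 F [0.18 0.85 6.23] T [ 0.332  0.058 -0.235]
[-0.62  -0.319]
```

Emit:
play_rows:
  targets:
    - {"fingers": -1,"x": 0,"y": 0,"z": 0,"wx": 0,"wy": 0,"wz": 3}
    - {"fingers": -1,"x": 0,"y": 0,"z": 0,"wx": 0,"wy": 0,"wz": 6}
    - {"fingers": -1,"x": 0,"y": 0,"z": 0,"wx": 0,"wy": 0,"wz": 9.5}
    - {"fingers": -1,"x": 0,"y": 0,"z": 0,"wx": 0,"wy": 0,"wz": 9.5}

```text
time: 11.85
ee_pos: [0.6026, 0.0108, 0.1372]
tcp_rot: [180.0, 0.2, -178.9]
wrist_force: [1.0, 1.1, 5.6]
opening: 0.0404
```

```bash
python3 tq.py
```

```text
11.85 q6-q1 1.07 F [0.99 1.15 5.62] T [ 0.241  0.09  -0.013]
[-0.699  1.005]
```

Emit:
play_rows:
  targets:
    - {"fingers": 1,"x": 0,"y": 0,"z": 0,"wx": 0,"wy": 0,"wz": 0}
    - {"fingers": 1,"x": 0,"y": 0,"z": 0,"wx": 0,"wy": 0,"wz": 0}
    - {"fingers": 1,"x": 0,"y": 0,"z": 0,"wx": 0,"wy": 0,"wz": 0}
    - {"fingers": 1,"x": 0,"y": 0,"z": 0,"wx": 0,"wy": 0,"wz": 0}
    - {"fingers": 1,"x": 0,"y": 0,"z": 0,"wx": 0,"wy": 0,"wz": 0}
    - {"fingers": 1,"x": 0,"y": 0,"z": -0.03,"wx": 0,"wy": 0,"wz": 0}
    - {"fingers": 1,"x": 0,"y": 0,"z": -0.07,"wx": 0,"wy": 0,"wz": 0}
    - {"fingers": 1,"x": 0,"y": 0,"z": -0.1,"wx": 0,"wy": 0,"wz": 0}
    - {"fingers": 1,"x": 0,"y": 0,"z": -0.1,"wx": 0,"wy": 0,"wz": 0}

```text
time: 12.6
ee_pos: [0.6032, 0.0106, 0.2423]
tcp_rot: [-180.0, 0.5, -178.7]
wrist_force: [1.8, -0.4, 1.3]
opening: 0.0852
```

Run:
```python
from ov import *
o=bot.get_obs();print(o['ee_pos'],o['tcp_rot'],o['opening'])
print(delta([.6026,.0108,.237],-178.9,[.5372,-.2103,.2365],180))
```

```text
[0.60321759 0.01058484 0.24227902] [-179.99681993    0.50047762 -178.71808067] 0.0852092499813196
(array([ 0.0696, -0.2198,  0.0005]), array([-0. , -0. ,  1.1]))
```

Emit:
play_rows:
  targets:
    - {"fingers": 1,"x": 0.07,"y": -0.22,"z": 0,"wx": 0,"wy": 0,"wz": 1}
    - {"fingers": 1,"x": 0.07,"y": -0.22,"z": 0,"wx": 0,"wy": 0,"wz": 1}
    - {"fingers": 1,"x": 0.07,"y": -0.22,"z": 0,"wx": 0,"wy": 0,"wz": 1}
    - {"fingers": 1,"x": 0.07,"y": -0.22,"z": 0,"wx": 0,"wy": 0,"wz": 1}
    - {"fingers": 1,"x": 0.07,"y": -0.22,"z": 0,"wx": 0,"wy": 0,"wz": 1}
    - {"fingers": 1,"x": 0.07,"y": -0.22,"z": 0,"wx": 0,"wy": 0,"wz": 1}
    - {"fingers": 1,"x": 0.07,"y": -0.22,"z": 0,"wx": 0,"wy": 0,"wz": 1}
    - {"fingers": 1,"x": 0.07,"y": -0.22,"z": 0,"wx": 0,"wy": 0,"wz": 1}
    - {"fingers": 1,"x": 0.07,"y": -0.22,"z": 0,"wx": 0,"wy": 0,"wz": 1}
    - {"fingers": 1,"x": 0.07,"y": -0.22,"z": 0,"wx": 0,"wy": 0,"wz": 1}

```text
time: 13.43
ee_pos: [0.5371, -0.21, 0.2352]
tcp_rot: [180.0, -0.0, -179.7]
wrist_force: [0.2, 0.0, 0.5]
opening: 0.0856
```

```bash
python3 st.py
python3 - <<'E'
from ov import *
I,_=bot.camera("scene")
z=I[110:260,180:360]
cv2.imwrite("pics/afterM.png",cv2.resize(cv2.convertScaleAbs(z,alpha=1.6),None,fx=4,fy=4,interpolation=cv2.INTER_CUBIC))
E
```

```text
time 13.4333
q [-2.13584e+01  8.56580e+00  1.32239e+01  9.46646e+01  7.60000e-03
 -2.17031e+01]
ee_pos [ 0.5371 -0.21    0.2352]
tcp_rot [ 1.799906e+02 -3.200000e-03 -1.796553e+02]
wrist_force [0.1647 0.0389 0.492 ]
torque [ 0.0229  0.0175 -0.0362]
opening 0.0856
```

View pics/afterM.png

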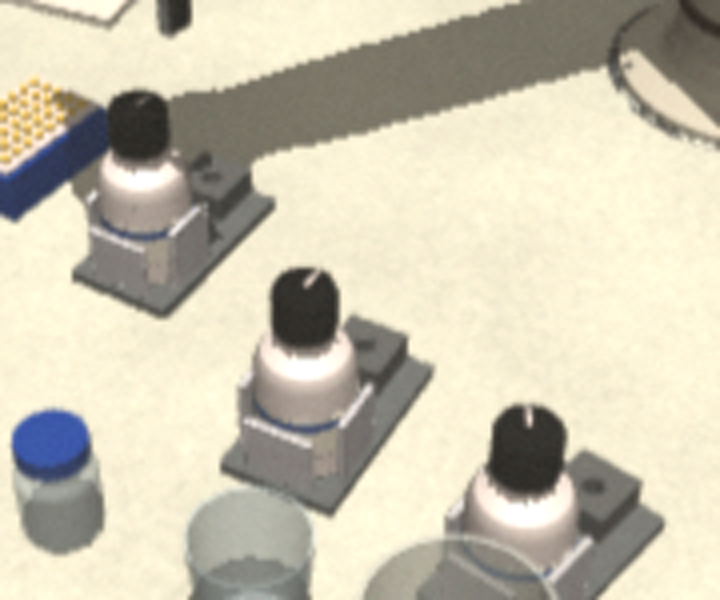

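The middle cap's line at (313,275) has sprung back to where it was, while the left cap's line stays turned. Now the right cap.

Emit:
play_rows:
  targets:
    - {"fingers": 1,"x": 0,"y": 0,"z": 0.04,"wx": 0,"wy": 0,"wz": 0}
    - {"fingers": 1,"x": 0,"y": 0,"z": 0.07,"wx": 0,"wy": 0,"wz": 0}
    - {"fingers": 1,"x": 0,"y": 0,"z": 0.09,"wx": 0,"wy": 0,"wz": 0}
    - {"fingers": 1,"x": 0,"y": 0,"z": 0.1,"wx": 0,"wy": 0,"wz": 0}
    - {"fingers": 0.1,"x": 0,"y": 0,"z": 0.1,"wx": 0,"wy": 0,"wz": 0}
    - {"fingers": 0.1,"x": 0,"y": 0,"z": 0.1,"wx": 0,"wy": 0,"wz": 0}
    - {"fingers": 0.1,"x": 0,"y": 0,"z": 0.1,"wx": 0,"wy": 0,"wz": 0}
    - {"fingers": 0.1,"x": 0,"y": 0,"z": 0.1,"wx": 0,"wy": 0,"wz": 0}
    - {"fingers": -0.1,"x": 0,"y": 0,"z": 0.1,"wx": 0,"wy": 0,"wz": 0}
    - {"fingers": -0.3,"x": 0,"y": 0,"z": 0.1,"wx": 0,"wy": 0,"wz": 0}
    - {"fingers": -1,"x": 0,"y": 0,"z": 0.1,"wx": 0,"wy": 0,"wz": 0}
    - {"fingers": -1,"x": 0,"y": 0,"z": 0.1,"wx": 0,"wy": 0,"wz": 0}
    - {"fingers": -1,"x": 0,"y": 0,"z": 0.1,"wx": 0,"wy": 0,"wz": 0}

```text
time: 14.57
ee_pos: [0.5375, -0.2105, 0.1373]
tcp_rot: [180.0, 0.2, -179.7]
wrist_force: [-0.7, 4.8, 6.4]
opening: 0.041
```

```bash
python3 st.py;python3 tq.py
```

```text
time 14.5667
q [-21.4229   7.7404   1.4786  83.5934   0.084  -21.7272]
ee_pos [ 0.5375 -0.2105  0.1373]
tcp_rot [ 1.799756e+02  1.656000e-01 -1.796956e+02]
wrist_force [-0.701   4.7649  6.3741]
torque [ 0.905   0.0785 -0.0467]
opening 0.041
14.5667 q6-q1 0.304 F [-0.7   4.76  6.37] T [ 0.905  0.078 -0.047]
[-2.368 -0.006]
```

Emit:
play_rows:
  targets:
    - {"fingers": -1,"x": 0,"y": 0,"z": 0,"wx": 0,"wy": 0,"wz": -0.5}
    - {"fingers": -1,"x": 0,"y": 0,"z": 0,"wx": 0,"wy": 0,"wz": -1}
    - {"fingers": -1,"x": 0,"y": 0,"z": 0,"wx": 0,"wy": 0,"wz": -1}

```text
time: 14.82
ee_pos: [0.5375, -0.2105, 0.1373]
tcp_rot: [180.0, 0.2, -178.7]
wrist_force: [-0.8, 4.7, 5.7]
opening: 0.0409
```

```bash
python3 tq.py
```

```text
14.8167 q6-q1 1.329 F [-0.8   4.67  5.68] T [ 0.897  0.108 -0.135]
[-2.342 -0.257]
```

Emit:
play_rows:
  targets:
    - {"fingers": -1,"x": 0,"y": 0,"z": 0,"wx": 0,"wy": 0,"wz": -0.5}
    - {"fingers": -1,"x": 0,"y": 0,"z": 0,"wx": 0,"wy": 0,"wz": -0.5}
    - {"fingers": -1,"x": 0,"y": 0,"z": 0,"wx": 0,"wy": 0,"wz": -0.5}

```text
time: 15.07
ee_pos: [0.5375, -0.2105, 0.1373]
tcp_rot: [180.0, 0.2, -178.2]
wrist_force: [-0.5, 4.3, 5.5]
opening: 0.0405
```

```bash
python3 tq.py
```

```text
15.0667 q6-q1 1.796 F [-0.51  4.34  5.55] T [ 0.923  0.057 -0.18 ]
[-2.339 -0.178]
```

Emit:
play_rows:
  targets:
    - {"fingers": -1,"x": 0,"y": 0,"z": 0,"wx": 0,"wy": 0,"wz": -0.5}
    - {"fingers": -1,"x": 0,"y": 0,"z": 0,"wx": 0,"wy": 0,"wz": -0.5}
    - {"fingers": -1,"x": 0,"y": 0,"z": 0,"wx": 0,"wy": 0,"wz": -0.5}

```text
time: 15.32
ee_pos: [0.5375, -0.2105, 0.1373]
tcp_rot: [180.0, 0.2, -177.7]
wrist_force: [-1.5, 4.5, 5.7]
opening: 0.041
```

```bash
python3 tq.py
```

```text
15.3167 q6-q1 2.292 F [-1.45  4.46  5.73] T [ 0.961  0.023 -0.208]
[-2.325 -0.224]
```

Emit:
play_rows:
  targets:
    - {"fingers": -1,"x": 0,"y": 0,"z": 0,"wx": 0,"wy": 0,"wz": 0}

```text
time: 15.4
ee_pos: [0.5376, -0.2105, 0.1373]
tcp_rot: [180.0, 0.2, -177.7]
wrist_force: [-0.3, 5.3, 5.9]
opening: 0.0408
```

```bash
python3 tq.py
```

```text
15.4 q6-q1 2.291 F [-0.34  5.29  5.89] T [ 0.965  0.049 -0.24 ]
[-2.33  -0.198]
```

Emit:
play_rows:
  targets:
    - {"fingers": -1,"x": 0,"y": 0,"z": 0,"wx": 0,"wy": 0,"wz": -0.5}
    - {"fingers": -1,"x": 0,"y": 0,"z": 0,"wx": 0,"wy": 0,"wz": -0.5}
    - {"fingers": -1,"x": 0,"y": 0,"z": 0,"wx": 0,"wy": 0,"wz": -0.5}
    - {"fingers": -1,"x": 0,"y": 0,"z": 0,"wx": 0,"wy": 0,"wz": -0.5}

```text
time: 15.73
ee_pos: [0.5375, -0.2105, 0.1373]
tcp_rot: [180.0, 0.2, -177.2]
wrist_force: [-1.1, 4.4, 6.2]
opening: 0.0407
```

```bash
python3 tq.py
```

```text
15.7333 q6-q1 2.785 F [-1.06  4.38  6.16] T [ 0.993  0.073 -0.242]
[-2.318 -0.245]
```

Emit:
play_rows:
  targets:
    - {"fingers": -1,"x": 0,"y": 0,"z": 0,"wx": 0,"wy": 0,"wz": -0.4}
    - {"fingers": -1,"x": 0,"y": 0,"z": 0,"wx": 0,"wy": 0,"wz": -0.4}
    - {"fingers": -1,"x": 0,"y": 0,"z": 0,"wx": 0,"wy": 0,"wz": -0.4}
    - {"fingers": -1,"x": 0,"y": 0,"z": 0,"wx": 0,"wy": 0,"wz": -0.4}

```text
time: 16.07
ee_pos: [0.5375, -0.2104, 0.1373]
tcp_rot: [180.0, 0.2, -176.8]
wrist_force: [0.5, 5.0, 4.7]
opening: 0.0408
```

```bash
python3 tq.py
```

```text
16.0667 q6-q1 3.183 F [0.53 4.98 4.68] T [ 0.969  0.084 -0.266]
[-2.313 -0.282]
```

Emit:
play_rows:
  targets:
    - {"fingers": -1,"x": 0,"y": 0,"z": 0,"wx": 0,"wy": 0,"wz": -0.5}
    - {"fingers": -1,"x": 0,"y": 0,"z": 0,"wx": 0,"wy": 0,"wz": -0.5}
    - {"fingers": -1,"x": 0,"y": 0,"z": 0,"wx": 0,"wy": 0,"wz": -0.5}
    - {"fingers": -1,"x": 0,"y": 0,"z": 0,"wx": 0,"wy": 0,"wz": -0.5}

```text
time: 16.4
ee_pos: [0.5375, -0.2104, 0.1373]
tcp_rot: [180.0, 0.2, -176.3]
wrist_force: [-1.3, 4.6, 4.8]
opening: 0.0409
```

```bash
python3 tq.py
```

```text
16.4 q6-q1 3.681 F [-1.3   4.58  4.82] T [ 0.95   0.081 -0.32 ]
[-2.302 -0.33 ]
```

Emit:
play_rows:
  targets:
    - {"fingers": -1,"x": 0,"y": 0,"z": 0,"wx": 0,"wy": 0,"wz": 1}
    - {"fingers": -1,"x": 0,"y": 0,"z": 0,"wx": 0,"wy": 0,"wz": 2}
    - {"fingers": -1,"x": 0,"y": 0,"z": 0,"wx": 0,"wy": 0,"wz": 3}
    - {"fingers": -1,"x": 0,"y": 0,"z": 0,"wx": 0,"wy": 0,"wz": 3}

```text
time: 16.73
ee_pos: [0.5375, -0.2105, 0.1372]
tcp_rot: [180.0, 0.2, -179.4]
wrist_force: [-1.7, 4.5, 5.4]
opening: 0.0406
```

```bash
python3 tq.py
```

```text
16.7333 q6-q1 0.636 F [-1.68  4.53  5.44] T [ 0.89  -0.002 -0.004]
[-2.378  0.273]
```

Emit:
play_rows:
  targets:
    - {"fingers": 1,"x": 0,"y": 0,"z": 0,"wx": 0,"wy": 0,"wz": 0}
    - {"fingers": 1,"x": 0,"y": 0,"z": 0,"wx": 0,"wy": 0,"wz": 0}
    - {"fingers": 1,"x": 0,"y": 0,"z": 0,"wx": 0,"wy": 0,"wz": 0}
    - {"fingers": 1,"x": 0,"y": 0,"z": 0,"wx": 0,"wy": 0,"wz": 0}
    - {"fingers": 1,"x": 0,"y": 0,"z": 0,"wx": 0,"wy": 0,"wz": 0}
    - {"fingers": 1,"x": 0,"y": 0,"z": -0.03,"wx": 0,"wy": 0,"wz": 0}
    - {"fingers": 1,"x": 0,"y": 0,"z": -0.07,"wx": 0,"wy": 0,"wz": 0}
    - {"fingers": 1,"x": 0,"y": 0,"z": -0.11,"wx": 0,"wy": 0,"wz": 0}
    - {"fingers": 1,"x": 0,"y": 0,"z": -0.15,"wx": 0,"wy": 0,"wz": 0}
    - {"fingers": 1,"x": 0,"y": 0,"z": -0.15,"wx": 0,"wy": 0,"wz": 0}

```text
time: 17.57
ee_pos: [0.5379, -0.2115, 0.294]
tcp_rot: [-179.8, 0.6, -179.3]
wrist_force: [1.3, -1.2, -0.5]
opening: 0.0855
```

Run:
```python
from ov import *
I={}
for n in("top","scene"):
    I[n],_=bot.camera(n);cv2.imwrite(f"pics/{n}1.png",I[n])
fl=(.475,.380);sk=(.526,.194)
items=[]
for n in("top","scene"):
    items.append((n,proj(n,[*fl,.1]),18,[(circ(*fl,.138,.009),(0,255,255)),(circ(*fl,.106,.009),(0,255,0))]))
    items.append((n,proj(n,[*sk,.034]),18,[(circ(*sk,.034,.009),(0,255,255)),(circ(*sk,.034,.007),(0,255,0))]))
over("pics/fl1.png",I,items,fx=8)
```

```text
(no output)
```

View pics/fl1.png

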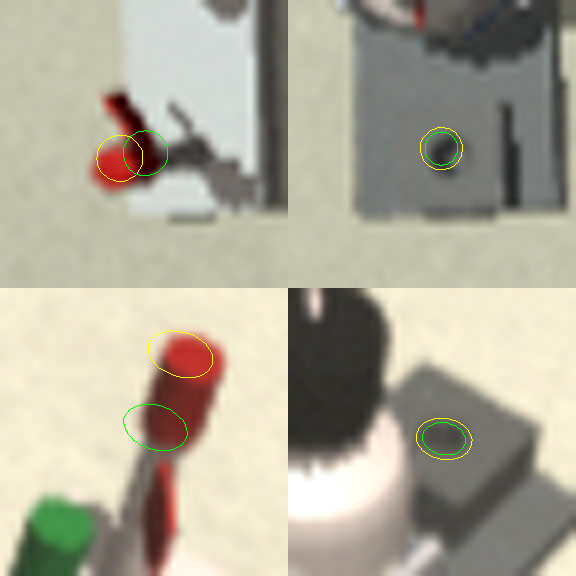

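```bash
cat > fit2.py <<'E'
from ov import *
from scipy.optimize import minimize
def patchscore(n,img,inner,outer):
    S=8;allp=np.array([proj(n,q) for q in outer]);p0=allp.min(0).astype(int)-2;wh=(allp.max(0)-p0+4).astype(int)
    def mask(X):
        p=np.array([proj(n,q) for q in X]);hl=cv2.convexHull(np.int32(((p-p0+.5)*S).round()))
        m=np.zeros((wh[1]*S,wh[0]*S),np.uint8);cv2.fillPoly(m,[hl],1);return cv2.resize(m.astype(np.float32),(int(wh[0]),int(wh[1])),interpolation=cv2.INTER_AREA)
    i=mask(inner);o=mask(outer)-i
    pa=img[p0[1]:p0[1]+wh[1],p0[0]:p0[0]+wh[0]]
    return (pa*i).sum()/i.sum()-(pa*o).sum()/o.sum()
def nm(f,x0,st=.004):
    x0=np.array(x0);return minimize(f,x0,method="Nelder-Mead",options=dict(initial_simplex=np.vstack([x0]+[x0+d for d in np.eye(len(x0))*st]),xatol=1e-4,fatol=1e-3))
E
cat > meas.py <<'E'
from fit2 import *
def red(im): b=im.astype(np.float32);return np.clip(b[...,2]-b[...,:2].max(2),0,60)
def headfit(I,x0,chan=red):
    for ns in(("top","scene"),("top",),("scene",)):
        fz=len(ns)==1
        def f(v):
            z=.138 if fz else v[2]
            return -sum(patchscore(n,chan(I[n]),cylpts(v[0],v[1],z-.032,z,.009),cylpts(v[0],v[1],z-.032,z+.005,.014)) for n in ns)
        s=nm(f,x0[:2] if fz else x0);print("head",ns,s.x.round(4),round(s.fun,1))
E
python3 - <<'E'
from meas import *
I={n:cv2.imread(f"pics/{n}1.png") for n in("top","scene")}
headfit(I,(.471,.381,.138))
grn=lambda im:(lambda b:np.clip(b[...,1]-np.maximum(b[...,0],b[...,2]),0,60))(im.astype(np.float32))
print("green");headfit(I,(.55,.385,.138),grn)
for k,x0 in(("L",(.526,.194)),("M",(.516,-.0145))):
  for ns in(("top","scene"),("top",),("scene",)):
    f=lambda v:sum(patchscore(n,I[n].max(2).astype(np.float32),circ(*v,.034,.0075),circ(*v,.034,.012)) for n in ns)
    s=nm(f,x0);print(k,ns,s.x.round(4),round(s.fun,1))
E
```

```text
head ('top', 'scene') [0.4709 0.3834 0.138 ] -70.1
head ('top',) [0.4711 0.3834] -37.1
head ('scene',) [0.4718 0.3833] -33.3
green
head ('top', 'scene') [0.5522 0.3853 0.1388] -50.7
head ('top',) [0.5522 0.3856] -26.9
head ('scene',) [0.5517 0.3845] -24.0
L ('top', 'scene') [0.5245 0.1931] -36.2
L ('top',) [0.5235 0.1929] -21.4
L ('scene',) [0.5307 0.189 ] -21.0
M ('top', 'scene') [ 0.5243 -0.0069] -38.3
M ('top',) [ 0.523  -0.0069] -12.5
M ('scene',) [ 0.5256 -0.0057] -25.7
```

Run:
```python
from h import *
o=bot.get_obs();print(o['ee_pos'],o['tcp_rot'])
print(delta([.5375,-.2105,.2873],-179.36,[.4712,.3834,.2373],180))
```

```text
[ 0.53742876 -0.21127384  0.28715266] [-179.9203192     0.18575607 -179.32695611]
(array([0.0597, 0.5946, 0.05  ]), array([-0.  , -0.  ,  0.64]))
```

Emit:
play_rows:
  targets:
    - {"fingers": 1,"x": 0.06,"y": 0.594,"z": 0,"wx": 0,"wy": 0,"wz": 0.6}
    - {"fingers": 1,"x": 0.06,"y": 0.594,"z": 0,"wx": 0,"wy": 0,"wz": 0.6}
    - {"fingers": 1,"x": 0.06,"y": 0.594,"z": 0,"wx": 0,"wy": 0,"wz": 0.6}
    - {"fingers": 1,"x": 0.06,"y": 0.594,"z": 0,"wx": 0,"wy": 0,"wz": 0.6}
    - {"fingers": 1,"x": 0.06,"y": 0.594,"z": 0,"wx": 0,"wy": 0,"wz": 0.6}
    - {"fingers": 1,"x": 0.06,"y": 0.594,"z": 0,"wx": 0,"wy": 0,"wz": 0.6}
    - {"fingers": 1,"x": 0.06,"y": 0.594,"z": 0,"wx": 0,"wy": 0,"wz": 0.6}
    - {"fingers": 1,"x": 0.06,"y": 0.594,"z": 0,"wx": 0,"wy": 0,"wz": 0.6}
    - {"fingers": 1,"x": 0.06,"y": 0.594,"z": 0,"wx": 0,"wy": 0,"wz": 0.6}
    - {"fingers": 1,"x": 0.06,"y": 0.594,"z": 0,"wx": 0,"wy": 0,"wz": 0.6}
    - {"fingers": 1,"x": 0.06,"y": 0.594,"z": 0,"wx": 0,"wy": 0,"wz": 0.6}
    - {"fingers": 1,"x": 0.06,"y": 0.594,"z": 0,"wx": 0,"wy": 0,"wz": 0.6}
    - {"fingers": 1,"x": 0.06,"y": 0.594,"z": 0,"wx": 0,"wy": 0,"wz": 0.6}
    - {"fingers": 1,"x": 0.06,"y": 0.594,"z": 0,"wx": 0,"wy": 0,"wz": 0.6}
    - {"fingers": 1,"x": 0.06,"y": 0.594,"z": 0,"wx": 0,"wy": 0,"wz": 0.6}
    - {"fingers": 1,"x": 0.06,"y": 0.594,"z": 0,"wx": 0,"wy": 0,"wz": 0.6}
    - {"fingers": 1,"x": 0.06,"y": 0.594,"z": 0.05,"wx": 0,"wy": 0,"wz": 0.6}
    - {"fingers": 1,"x": 0.06,"y": 0.594,"z": 0.05,"wx": 0,"wy": 0,"wz": 0.6}
    - {"fingers": 1,"x": 0.06,"y": 0.594,"z": 0.05,"wx": 0,"wy": 0,"wz": 0.6}

```text
time: 19.25
ee_pos: [0.4687, 0.3803, 0.2313]
tcp_rot: [-179.7, -0.3, -180.0]
wrist_force: [-0.2, -0.5, 0.2]
opening: 0.0855
```

```bash
python3 st.py;python3 - <<'E'
from h import *
im,_=bot.camera("scene");cv2.imwrite("pics/s2.png",cv2.resize(cv2.convertScaleAbs(im[120:310,330:500],alpha=1.5),None,fx=3,fy=3,interpolation=cv2.INTER_CUBIC))
E
```

```text
time 19.25
q [ 3.90636e+01  1.27651e+01  1.76150e+01  9.52761e+01 -1.21000e-02
  3.90336e+01]
ee_pos [0.4687 0.3803 0.2313]
tcp_rot [-179.7221   -0.3235 -179.9708]
wrist_force [-0.2169 -0.4719  0.2424]
torque [-0.0241 -0.047  -0.0008]
opening 0.0855
```

View pics/s2.png

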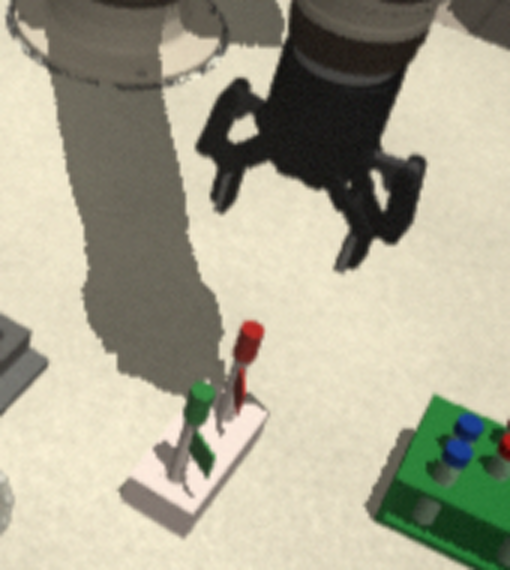

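The gripper stands above the red flag, whose head is at (250,330) in the zoom, and the green flag is clear of it. Next I'll descend partway and check the settled pose.

Emit:
play_rows:
  targets:
    - {"fingers": 1,"x": 0,"y": 0,"z": 0,"wx": 0,"wy": 0,"wz": 0}
    - {"fingers": 1,"x": 0,"y": 0,"z": 0.02,"wx": 0,"wy": 0,"wz": 0}
    - {"fingers": 1,"x": 0,"y": 0,"z": 0.05,"wx": 0,"wy": 0,"wz": 0}
    - {"fingers": 1,"x": 0,"y": 0,"z": 0.05,"wx": 0,"wy": 0,"wz": 0}
    - {"fingers": 1,"x": 0,"y": 0,"z": 0.05,"wx": 0,"wy": 0,"wz": 0}

```text
time: 19.72
ee_pos: [0.4698, 0.3819, 0.1863]
tcp_rot: [-180.0, -0.0, -180.0]
wrist_force: [-0.4, 0.5, 1.0]
opening: 0.0855
```

```bash
python3 st.py
```

```text
time 19.7167
q [ 3.91028e+01  1.18978e+01  1.16121e+01  8.97323e+01 -1.10000e-03
  3.90580e+01]
ee_pos [0.4698 0.3819 0.1863]
tcp_rot [-1.799879e+02 -1.330000e-02 -1.799552e+02]
wrist_force [-0.4271  0.5099  0.982 ]
torque [0.0423 0.0222 0.0176]
opening 0.0855
```

Emit:
play_rows:
  targets:
    - {"fingers": 1,"x": -0.001,"y": 0.0015,"z": 0.03,"wx": 0,"wy": 0,"wz": 0}
    - {"fingers": 1,"x": -0.001,"y": 0.0015,"z": 0.055,"wx": 0,"wy": 0,"wz": 0}
    - {"fingers": 1,"x": -0.001,"y": 0.0015,"z": 0.068,"wx": 0,"wy": 0,"wz": 0}
    - {"fingers": 0.2,"x": -0.001,"y": 0.0015,"z": 0.068,"wx": 0,"wy": 0,"wz": 0}
    - {"fingers": -0.2,"x": -0.001,"y": 0.0015,"z": 0.068,"wx": 0,"wy": 0,"wz": 0}
    - {"fingers": -0.4,"x": -0.001,"y": 0.0015,"z": 0.068,"wx": 0,"wy": 0,"wz": 0}
    - {"fingers": -0.4,"x": -0.001,"y": 0.0015,"z": 0.068,"wx": 0,"wy": 0,"wz": 0}
    - {"fingers": -0.4,"x": -0.001,"y": 0.0015,"z": 0.068,"wx": 0,"wy": 0,"wz": 0}
  grip_force: 25

```text
time: 20.38
ee_pos: [0.4713, 0.3843, 0.119]
tcp_rot: [179.9, 0.1, -179.9]
wrist_force: [0.4, 0.2, -0.6]
opening: 0.0266
```

```bash
python3 st.py
```

```text
time 20.3833
q [3.91917e+01 1.21178e+01 4.44950e+00 8.22012e+01 2.00000e-04 3.91144e+01]
ee_pos [0.4713 0.3843 0.119 ]
tcp_rot [ 1.799175e+02  1.012000e-01 -1.799228e+02]
wrist_force [ 0.3785  0.2101 -0.569 ]
torque [-0.0154 -0.0352 -0.0353]
opening 0.0266
```

Emit:
play_rows:
  targets:
    - {"fingers": -0.6,"x": 0,"y": 0,"z": 0,"wx": 0,"wy": 0,"wz": 0}
    - {"fingers": -1,"x": 0,"y": 0,"z": 0,"wx": 0,"wy": 0,"wz": 0}
    - {"fingers": -1,"x": 0,"y": 0,"z": 0,"wx": 0,"wy": 0,"wz": 0}
    - {"fingers": -1,"x": 0,"y": 0,"z": 0,"wx": 0,"wy": 0,"wz": 0}

```text
time: 20.72
ee_pos: [0.4711, 0.3839, 0.1184]
tcp_rot: [180.0, 0.1, -179.9]
wrist_force: [0.5, -1.6, 7.0]
opening: 0.0171
```

```bash
python3 st.py
```

```text
time 20.7167
q [ 3.91868e+01  1.21126e+01  4.38330e+00  8.21838e+01 -2.65000e-02
  3.91175e+01]
ee_pos [0.4711 0.3839 0.1184]
tcp_rot [ 1.799657e+02  8.410000e-02 -1.799308e+02]
wrist_force [ 0.5393 -1.6392  6.9679]
torque [-0.4626 -0.0211 -0.0056]
opening 0.0171
```

Emit:
play_rows:
  targets:
    - {"fingers": -1,"x": 0,"y": 0,"z": -0.01,"wx": 0,"wy": 0,"wz": 0}
    - {"fingers": -1,"x": 0,"y": 0,"z": -0.03,"wx": 0,"wy": 0,"wz": 0}
    - {"fingers": -1,"x": 0,"y": 0,"z": -0.06,"wx": 0,"wy": 0,"wz": 0}
    - {"fingers": -1,"x": 0,"y": 0,"z": -0.08,"wx": 0,"wy": 0,"wz": 0}
    - {"fingers": -1,"x": 0,"y": 0,"z": -0.08,"wx": 0,"wy": 0,"wz": 0}
    - {"fingers": -1,"x": 0,"y": 0,"z": -0.08,"wx": 0,"wy": 0,"wz": 0}

```text
time: 21.22
ee_pos: [0.4712, 0.3843, 0.199]
tcp_rot: [179.9, 0.1, -179.9]
wrist_force: [1.1, 0.1, -0.9]
opening: 0.0169
```

```bash
python3 st.py;python3 - <<'E'
from h import *
im,_=bot.camera("scene");cv2.imwrite("pics/s3.png",cv2.resize(cv2.convertScaleAbs(im[120:310,330:500],alpha=1.5),None,fx=3,fy=3,interpolation=cv2.INTER_CUBIC))
print(delta([.4711,.3839,.1984],-179.93,[.5238,.1936,.1984],-179.93))
E
```

```text
time 21.2167
q [3.91953e+01 1.22256e+01 1.34024e+01 9.10243e+01 7.40000e-03 3.91150e+01]
ee_pos [0.4712 0.3843 0.199 ]
tcp_rot [ 1.798981e+02  1.136000e-01 -1.799198e+02]
wrist_force [ 1.0972  0.0811 -0.8831]
torque [ 0.033  -0.0342 -0.0266]
opening 0.0169
(array([-0.0525, -0.1904, -0.    ]), array([0., 0., 0.]))
```

View pics/s3.png

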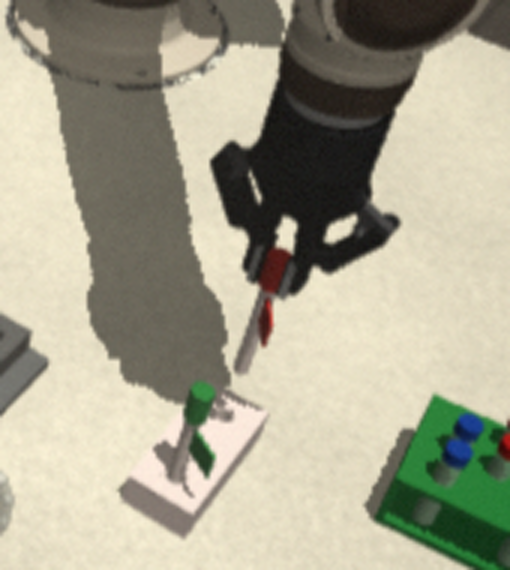

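The flag hangs from the gripper with its foot at (243,370) in the zoom, clear of the holder. Now to the socket.

Emit:
play_rows:
  targets:
    - {"fingers": -1,"x": -0.01,"y": -0.038,"z": 0,"wx": 0,"wy": 0,"wz": 0}
    - {"fingers": -1,"x": -0.021,"y": -0.076,"z": 0,"wx": 0,"wy": 0,"wz": 0}
    - {"fingers": -1,"x": -0.032,"y": -0.114,"z": 0,"wx": 0,"wy": 0,"wz": 0}
    - {"fingers": -1,"x": -0.042,"y": -0.15,"z": 0,"wx": 0,"wy": 0,"wz": 0}
    - {"fingers": -1,"x": -0.048,"y": -0.175,"z": 0,"wx": 0,"wy": 0,"wz": 0}
    - {"fingers": -1,"x": -0.0525,"y": -0.1905,"z": 0.01,"wx": 0,"wy": 0,"wz": 0}
    - {"fingers": -1,"x": -0.0525,"y": -0.1905,"z": 0.025,"wx": 0,"wy": 0,"wz": 0}
    - {"fingers": -1,"x": -0.0525,"y": -0.1905,"z": 0.035,"wx": 0,"wy": 0,"wz": 0}
    - {"fingers": -1,"x": -0.0525,"y": -0.1905,"z": 0.035,"wx": 0,"wy": 0,"wz": 0}
    - {"fingers": -1,"x": -0.0525,"y": -0.1905,"z": 0.035,"wx": 0,"wy": 0,"wz": 0}

```text
time: 22.1
ee_pos: [0.5228, 0.1936, 0.1612]
tcp_rot: [-180.0, -0.1, -179.9]
wrist_force: [0.5, -0.2, 0.4]
opening: 0.0169
```

```bash
python3 st.py;python3 - <<'E'
from ov import *
I={}
for n in("top","scene"):
    I[n],_=bot.camera(n);cv2.imwrite(f"pics/{n}3.png",I[n])
o=bot.get_obs();x,y,z=o['ee_pos'];f=z+.008-.118;print("foot z",f)
sk=(.5238,.1936)
it=[]
for n in("top","scene"):
    it.append((n,proj(n,[x,y,.06]),32,[(circ(x,y,f+.003,.006),(0,255,255)),(circ(x,y,f+.06,.006),(0,255,0)),(circ(*sk,.034,.007),(255,0,255))]))
over("pics/ins1.png",I,it,fx=6)
E
```

```text
time 22.1
q [2.03202e+01 5.24170e+00 1.39160e+00 8.62836e+01 7.50000e-03 2.02105e+01]
ee_pos [0.5228 0.1936 0.1612]
tcp_rot [-1.799609e+02 -1.280000e-01 -1.798903e+02]
wrist_force [ 0.5364 -0.1715  0.386 ]
torque [ 0.0014 -0.0154  0.038 ]
opening 0.0169
foot z 0.05263795067727531
```

View pics/ins1.png

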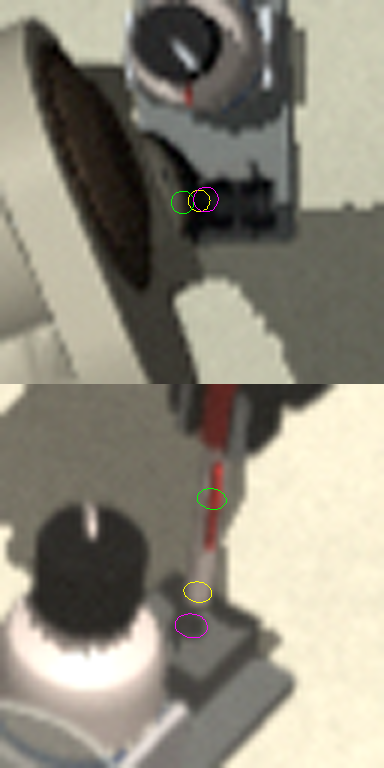

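The foot at (198,592) sits where predicted, and the hole's projection at (190,625) lies on the socket block. I'll insert it slowly.

Emit:
play_rows:
  targets:
    - {"fingers": -1,"x": -0.0005,"y": 0,"z": 0.008,"wx": 0,"wy": 0,"wz": 0}
    - {"fingers": -1,"x": -0.0005,"y": 0,"z": 0.014,"wx": 0,"wy": 0,"wz": 0}
    - {"fingers": -1,"x": -0.0005,"y": 0,"z": 0.018,"wx": 0,"wy": 0,"wz": 0}
    - {"fingers": -1,"x": -0.0005,"y": 0,"z": 0.021,"wx": 0,"wy": 0,"wz": 0}
    - {"fingers": -1,"x": -0.0005,"y": 0,"z": 0.021,"wx": 0,"wy": 0,"wz": 0}

```text
time: 22.62
ee_pos: [0.5236, 0.1931, 0.1403]
tcp_rot: [-179.9, -0.1, -179.9]
wrist_force: [-0.0, -0.4, -1.2]
opening: 0.0172
```

```bash
python3 st.py
```

```text
time 22.6167
q [ 2.02608e+01  5.33160e+00 -8.18900e-01  8.39406e+01 -2.35000e-02
  2.01826e+01]
ee_pos [0.5236 0.1931 0.1403]
tcp_rot [-1.799465e+02 -7.740000e-02 -1.799218e+02]
wrist_force [-0.0085 -0.4123 -1.2157]
torque [-0.3481  0.0612  0.0453]
opening 0.0172
```

Emit:
play_rows:
  targets:
    - {"fingers": -1,"x": 0,"y": 0,"z": 0.003,"wx": 0,"wy": 0,"wz": 0}
    - {"fingers": -1,"x": 0,"y": 0,"z": 0.006,"wx": 0,"wy": 0,"wz": 0}
    - {"fingers": -1,"x": 0,"y": 0,"z": 0.008,"wx": 0,"wy": 0,"wz": 0}
    - {"fingers": -1,"x": 0,"y": 0,"z": 0.008,"wx": 0,"wy": 0,"wz": 0}

```text
time: 22.95
ee_pos: [0.5238, 0.1932, 0.1328]
tcp_rot: [-180.0, -0.0, -179.9]
wrist_force: [-1.2, -1.6, -1.6]
opening: 0.017
```

```bash
python3 st.py
python3 - <<'E'
from ov import *
I={}
I["scene"],_=bot.camera("scene");cv2.imwrite("pics/scene4.png",I["scene"])
o=bot.get_obs();x,y,z=o['ee_pos'];f=z+.008-.118
sk=(.5238,.1936);n="scene"
it=(n,proj(n,[x,y,.06]),32,[(circ(*sk,.034,.007),(255,0,255))])
over("pics/ins2.png",I,[it,(n,proj(n,[x,y,.06]),32,[])],fx=8)
E
```

```text
time 22.95
q [ 2.02511e+01  5.36310e+00 -1.61470e+00  8.30638e+01 -9.70000e-03
  2.01826e+01]
ee_pos [0.5238 0.1932 0.1328]
tcp_rot [-1.799766e+02 -3.570000e-02 -1.799315e+02]
wrist_force [-1.1981 -1.5521 -1.5533]
torque [-0.6048  0.1775  0.0126]
opening 0.017
```

View pics/ins2.png

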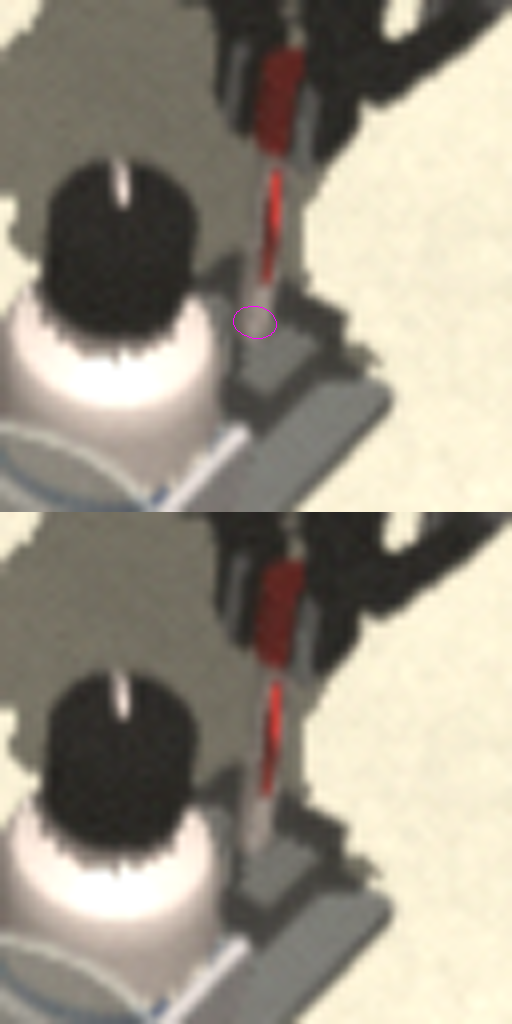

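Emit:
play_rows:
  targets:
    - {"fingers": -1,"x": 0.0003,"y": -0.0007,"z": 0.003,"wx": 0,"wy": 0,"wz": 0}
    - {"fingers": -1,"x": 0.0003,"y": -0.0007,"z": 0.006,"wx": 0,"wy": 0,"wz": 0}
    - {"fingers": -1,"x": 0.0003,"y": -0.0007,"z": 0.009,"wx": 0,"wy": 0,"wz": 0}
    - {"fingers": -1,"x": 0.0003,"y": -0.0007,"z": 0.011,"wx": 0,"wy": 0,"wz": 0}
    - {"fingers": -1,"x": 0.0003,"y": -0.0007,"z": 0.011,"wx": 0,"wy": 0,"wz": 0}

```text
time: 23.42
ee_pos: [0.5239, 0.1928, 0.1225]
tcp_rot: [180.0, 0.0, -179.9]
wrist_force: [-0.3, -0.6, 2.7]
opening: 0.0172
```

```bash
python3 st.py
```

```text
time 23.4167
q [ 2.02018e+01  5.35230e+00 -2.75830e+00  8.18414e+01  2.20000e-03
  2.01257e+01]
ee_pos [0.5239 0.1928 0.1225]
tcp_rot [ 1.799814e+02  4.430000e-02 -1.799240e+02]
wrist_force [-0.3055 -0.6406  2.6931]
torque [-0.4273  0.2402 -0.0324]
opening 0.0172
```

Emit:
play_rows:
  targets:
    - {"fingers": -1,"x": 0,"y": -0.0003,"z": 0.0015,"wx": 0,"wy": 0,"wz": 0}
    - {"fingers": -1,"x": 0,"y": -0.0003,"z": 0.003,"wx": 0,"wy": 0,"wz": 0}
    - {"fingers": -1,"x": 0,"y": -0.0003,"z": 0.004,"wx": 0,"wy": 0,"wz": 0}
    - {"fingers": -1,"x": 0,"y": -0.0003,"z": 0.004,"wx": 0,"wy": 0,"wz": 0}

```text
time: 23.75
ee_pos: [0.5254, 0.1928, 0.1218]
tcp_rot: [179.9, 0.3, -179.9]
wrist_force: [-1.8, -3.0, 21.1]
opening: 0.0173
```

```bash
python3 st.py
```

```text
time 23.75
q [ 2.01679e+01  5.24080e+00 -2.96190e+00  8.14398e+01 -3.11000e-02
  2.00952e+01]
ee_pos [0.5254 0.1928 0.1218]
tcp_rot [ 179.9064    0.3464 -179.9277]
wrist_force [-1.8108 -3.0417 21.0905]
torque [-0.8507  0.4382 -0.0029]
opening 0.0173
```

Emit:
play_rows:
  targets:
    - {"fingers": -1,"x": 0,"y": 0,"z": -0.002,"wx": 0,"wy": 0,"wz": 0}
    - {"fingers": -1,"x": 0,"y": 0,"z": -0.003,"wx": 0,"wy": 0,"wz": 0}
    - {"fingers": -1,"x": 0,"y": 0,"z": -0.003,"wx": 0,"wy": 0,"wz": 0}

```text
time: 24.0
ee_pos: [0.5242, 0.1926, 0.122]
tcp_rot: [180.0, 0.1, -179.9]
wrist_force: [1.3, -1.1, 7.9]
opening: 0.0172
```

```bash
python3 st.py
python3 - <<'E'
from ov import *
I={}
I["scene"],_=bot.camera("scene");cv2.imwrite("pics/scene5.png",I["scene"])
x,y=.5238,.1932;n="scene"
ln=lambda f:[(circ(x,y,f+.130,.009),(0,255,255)),(circ(x,y,f+.098,.009),(0,255,0)),(circ(x,y,.034,.006),(255,0,255))]
over("pics/ins3.png",I,[(n,proj(n,[x,y,.08]),32,ln(.008)),(n,proj(n,[x,y,.08]),32,[])],fx=8)
E
```

```text
time 24.0
q [ 2.01716e+01  5.34050e+00 -2.83200e+00  8.17291e+01 -1.60000e-03
  2.00963e+01]
ee_pos [0.5242 0.1926 0.122 ]
tcp_rot [ 1.799677e+02  9.290000e-02 -1.799247e+02]
wrist_force [ 1.3154 -1.103   7.8687]
torque [-0.4235 -0.1609  0.0442]
opening 0.0172
```

View pics/ins3.png

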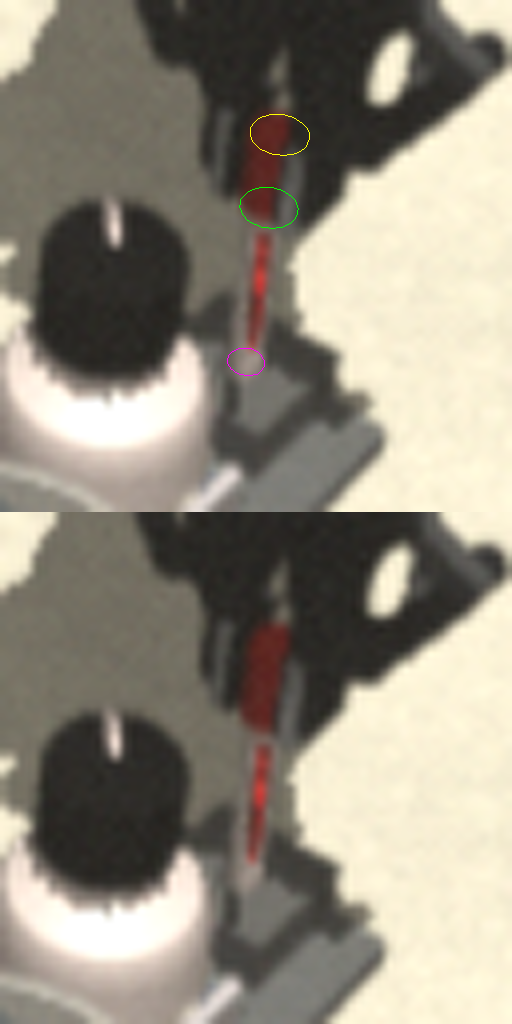

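Head height matches the home position and Fz shows it bottomed. I'll relieve the load, release and retreat upward.

Emit:
play_rows:
  targets:
    - {"fingers": -1,"x": 0,"y": 0,"z": -0.0007,"wx": 0,"wy": 0,"wz": 0}
    - {"fingers": -1,"x": 0,"y": 0,"z": -0.0007,"wx": 0,"wy": 0,"wz": 0}
    - {"fingers": -0.3,"x": 0,"y": 0,"z": -0.0007,"wx": 0,"wy": 0,"wz": 0}
    - {"fingers": 0,"x": 0,"y": 0,"z": -0.0007,"wx": 0,"wy": 0,"wz": 0}
    - {"fingers": 0.5,"x": 0,"y": 0,"z": -0.0007,"wx": 0,"wy": 0,"wz": 0}
    - {"fingers": 0.5,"x": 0,"y": 0,"z": -0.0007,"wx": 0,"wy": 0,"wz": 0}
    - {"fingers": 0.5,"x": 0,"y": 0,"z": -0.0007,"wx": 0,"wy": 0,"wz": 0}
    - {"fingers": 0.5,"x": 0,"y": 0,"z": -0.02,"wx": 0,"wy": 0,"wz": 0}
    - {"fingers": 0.5,"x": 0,"y": 0,"z": -0.05,"wx": 0,"wy": 0,"wz": 0}
    - {"fingers": 0.5,"x": 0,"y": 0,"z": -0.09,"wx": 0,"wy": 0,"wz": 0}
    - {"fingers": 0.5,"x": 0,"y": 0,"z": -0.13,"wx": 0,"wy": 0,"wz": 0}
    - {"fingers": 0.5,"x": 0,"y": 0,"z": -0.15,"wx": 0,"wy": 0,"wz": 0}
    - {"fingers": 0.5,"x": 0.05,"y": 0,"z": -0.15,"wx": 0,"wy": 0,"wz": 0}
    - {"fingers": 0.5,"x": 0.1,"y": 0,"z": -0.15,"wx": 0,"wy": 0,"wz": 0}
    - {"fingers": 0.5,"x": 0.15,"y": 0,"z": -0.15,"wx": 0,"wy": 0,"wz": 0}
    - {"fingers": 0.5,"x": 0.15,"y": 0,"z": -0.15,"wx": 0,"wy": 0,"wz": 0}
    - {"fingers": 0.5,"x": 0.15,"y": 0,"z": -0.15,"wx": 0,"wy": 0,"wz": 0}

```text
time: 25.47
ee_pos: [0.3702, 0.192, 0.2726]
tcp_rot: [179.9, 0.1, -179.8]
wrist_force: [-0.6, -0.0, -1.3]
opening: 0.0638
```

```bash
python3 st.py
python3 - <<'E'
from ov import *
from meas import headfit
I={}
for n in("top","scene"):
    I[n],_=bot.camera(n);cv2.imwrite(f"pics/{n}6.png",I[n])
headfit(I,(.5238,.1932,.138))
x,y=.5238,.1936
ln=lambda f:[(circ(x,y,f+.130,.009),(0,255,255)),(circ(x,y,f+.098,.009),(0,255,0)),(circ(x,y,.034,.007),(255,0,255))]
over("pics/fin.png",I,[(n,proj(n,[x,y,.09]),34,l) for n in("top","scene") for l in (ln(.008),[])],fx=5)
E
```

```text
time 25.4667
q [ 2.73967e+01 -1.22993e+01 -2.89140e+00  9.93291e+01  2.85000e-02
  2.72316e+01]
ee_pos [0.3702 0.192  0.2726]
tcp_rot [ 1.799386e+02  5.700000e-02 -1.798349e+02]
wrist_force [-0.5585 -0.0113 -1.294 ]
torque [-0.0047  0.0503  0.0046]
opening 0.0638
head ('top', 'scene') [0.5227 0.1924 0.1414] -75.0
head ('top',) [0.5227 0.1934] -42.5
head ('scene',) [0.5196 0.1906] -32.5
```

View pics/fin.png

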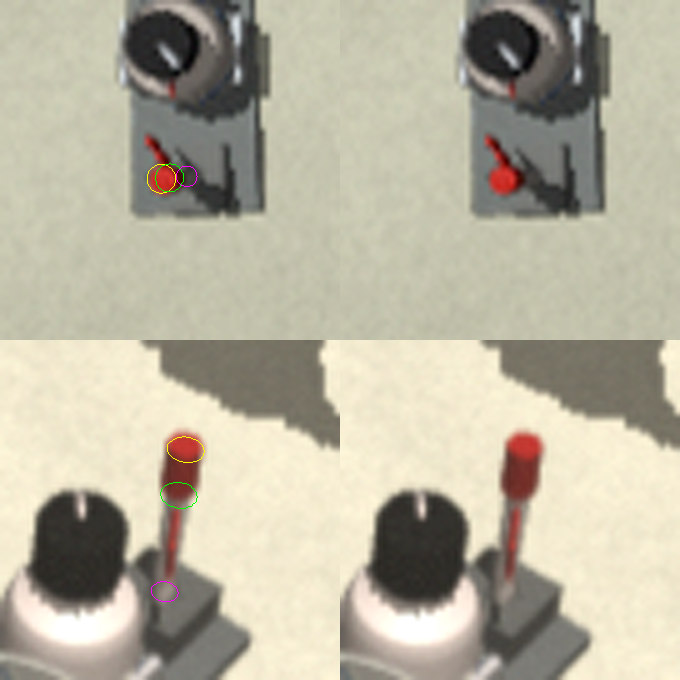

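View pics/scene6.png

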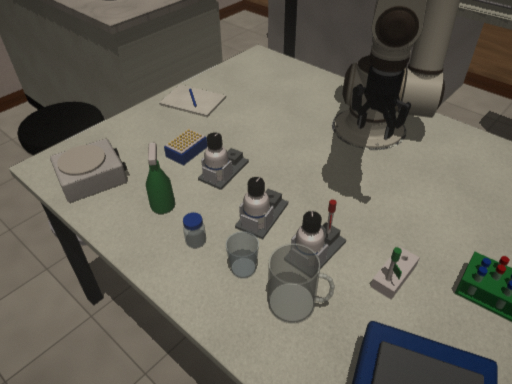

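The red flag stands in socket L and has been let go. Both the triangulated head top (0.1414 against 0.138 before) and the TCP height at contact suggest it sits about 3 mm proud. That is inside the limit, but I have time to press it home with shut fingers.

Emit:
play_rows:
  targets:
    - {"fingers": -1,"x": 0,"y": 0,"z": 0,"wx": 0,"wy": 0,"wz": 0}
    - {"fingers": -1,"x": -0.03,"y": 0,"z": 0,"wx": 0,"wy": 0,"wz": 0}
    - {"fingers": -1,"x": -0.07,"y": 0,"z": 0,"wx": 0,"wy": 0,"wz": 0}
    - {"fingers": -1,"x": -0.11,"y": 0,"z": 0,"wx": 0,"wy": 0,"wz": 0}
    - {"fingers": -1,"x": -0.14,"y": 0,"z": 0,"wx": 0,"wy": 0,"wz": 0}
    - {"fingers": -1,"x": -0.15,"y": 0,"z": 0.02,"wx": 0,"wy": 0,"wz": 0}
    - {"fingers": -1,"x": -0.15,"y": 0,"z": 0.05,"wx": 0,"wy": 0,"wz": 0}
    - {"fingers": -1,"x": -0.15,"y": 0,"z": 0.08,"wx": 0,"wy": 0,"wz": 0}
    - {"fingers": -1,"x": -0.15,"y": 0,"z": 0.1,"wx": 0,"wy": 0,"wz": 0}
    - {"fingers": -1,"x": -0.15,"y": 0,"z": 0.105,"wx": 0,"wy": 0,"wz": 0}
    - {"fingers": -1,"x": -0.15,"y": 0,"z": 0.105,"wx": 0,"wy": 0,"wz": 0}
    - {"fingers": -1,"x": -0.15,"y": 0,"z": 0.105,"wx": 0,"wy": 0,"wz": 0}

```text
time: 26.57
ee_pos: [0.5244, 0.1923, 0.167]
tcp_rot: [180.0, 0.0, -179.9]
wrist_force: [-0.1, 0.8, 0.5]
opening: -0.0
```

```bash
python3 st.py
```

```text
time 26.5667
q [ 2.01410e+01  5.23990e+00  2.02250e+00  8.67649e+01 -3.70000e-03
  2.00897e+01]
ee_pos [0.5244 0.1923 0.167 ]
tcp_rot [ 1.799974e+02  1.790000e-02 -1.799487e+02]
wrist_force [-0.1297  0.7839  0.5456]
torque [-0.0307 -0.0332 -0.0033]
opening -0.0
```

Emit:
play_rows:
  targets:
    - {"fingers": -1,"x": 0,"y": 0,"z": 0.006,"wx": 0,"wy": 0,"wz": 0}
    - {"fingers": -1,"x": 0,"y": 0,"z": 0.01,"wx": 0,"wy": 0,"wz": 0}
    - {"fingers": -1,"x": 0,"y": 0,"z": 0.0125,"wx": 0,"wy": 0,"wz": 0}
    - {"fingers": -1,"x": 0,"y": 0,"z": 0.0125,"wx": 0,"wy": 0,"wz": 0}

```text
time: 26.9
ee_pos: [0.5237, 0.1924, 0.1536]
tcp_rot: [-180.0, -0.0, -179.9]
wrist_force: [0.4, -1.4, 0.4]
opening: 0.0001
```

Emit:
play_rows:
  targets:
    - {"fingers": -1,"x": 0,"y": 0,"z": 0.001,"wx": 0,"wy": 0,"wz": 0}
    - {"fingers": -1,"x": 0,"y": 0,"z": 0.002,"wx": 0,"wy": 0,"wz": 0}
    - {"fingers": -1,"x": 0,"y": 0,"z": 0.002,"wx": 0,"wy": 0,"wz": 0}

```text
time: 27.15
ee_pos: [0.5243, 0.1926, 0.153]
tcp_rot: [180.0, 0.1, -179.9]
wrist_force: [0.6, 0.1, 5.7]
opening: 0.0
```

Emit:
play_rows:
  targets:
    - {"fingers": -1,"x": 0,"y": 0,"z": 0.001,"wx": 0,"wy": 0,"wz": 0}
    - {"fingers": -1,"x": 0,"y": 0,"z": 0.002,"wx": 0,"wy": 0,"wz": 0}
    - {"fingers": -1,"x": 0,"y": 0,"z": 0.002,"wx": 0,"wy": 0,"wz": 0}

```text
time: 27.4
ee_pos: [0.5251, 0.193, 0.1529]
tcp_rot: [179.9, 0.3, -179.9]
wrist_force: [0.4, -0.1, 15.1]
opening: -0.0
```

Emit:
play_rows:
  targets:
    - {"fingers": -1,"x": 0.002,"y": 0,"z": -0.0005,"wx": 0,"wy": 0,"wz": 0}
    - {"fingers": -1,"x": 0.003,"y": 0,"z": -0.0005,"wx": 0,"wy": 0,"wz": 0}
    - {"fingers": -1,"x": 0,"y": 0.002,"z": -0.0005,"wx": 0,"wy": 0,"wz": 0}
    - {"fingers": -1,"x": 0,"y": 0.003,"z": -0.0005,"wx": 0,"wy": 0,"wz": 0}
    - {"fingers": -1,"x": -0.003,"y": 0,"z": -0.0005,"wx": 0,"wy": 0,"wz": 0}
    - {"fingers": -1,"x": -0.003,"y": 0,"z": -0.0005,"wx": 0,"wy": 0,"wz": 0}
    - {"fingers": -1,"x": 0,"y": -0.003,"z": -0.0005,"wx": 0,"wy": 0,"wz": 0}
    - {"fingers": -1,"x": 0,"y": -0.003,"z": -0.0005,"wx": 0,"wy": 0,"wz": 0}
    - {"fingers": -1,"x": 0,"y": 0,"z": -0.0005,"wx": 0,"wy": 0,"wz": 0}
    - {"fingers": -1,"x": 0,"y": 0,"z": -0.0005,"wx": 0,"wy": 0,"wz": 0}

```text
time: 28.23
ee_pos: [0.5247, 0.193, 0.1529]
tcp_rot: [179.9, 0.3, -179.9]
wrist_force: [-0.5, -0.0, 11.9]
opening: 0.0001
```

```bash
python3 st.py
```

```text
time 28.2333
q [2.01938e+01 5.07200e+00 2.87600e-01 8.49438e+01 7.20000e-03 2.01117e+01]
ee_pos [0.5247 0.193  0.1529]
tcp_rot [ 179.8998    0.2527 -179.9181]
wrist_force [-0.541  -0.0387 11.8775]
torque [-0.0098  0.1063 -0.0178]
opening 0.0001
```

Emit:
play_rows:
  targets:
    - {"fingers": -1,"x": 0,"y": 0,"z": -0.03,"wx": 0,"wy": 0,"wz": 0}
    - {"fingers": -1,"x": 0,"y": 0,"z": -0.06,"wx": 0,"wy": 0,"wz": 0}
    - {"fingers": -1,"x": 0.03,"y": 0,"z": -0.07,"wx": 0,"wy": 0,"wz": 0}
    - {"fingers": -1,"x": 0.07,"y": 0,"z": -0.07,"wx": 0,"wy": 0,"wz": 0}
    - {"fingers": -1,"x": 0.11,"y": 0,"z": -0.06,"wx": 0,"wy": 0,"wz": 0}
    - {"fingers": -1,"x": 0.13,"y": 0,"z": -0.03,"wx": 0,"wy": 0,"wz": 0}
    - {"fingers": -1,"x": 0.13,"y": 0,"z": 0.01,"wx": 0,"wy": 0,"wz": 0}
    - {"fingers": -1,"x": 0.13,"y": 0,"z": 0.05,"wx": 0,"wy": 0,"wz": 0}
    - {"fingers": -1,"x": 0.13,"y": 0,"z": 0.08,"wx": 0,"wy": 0,"wz": 0}
    - {"fingers": -1,"x": 0.13,"y": 0,"z": 0.1,"wx": 0,"wy": 0,"wz": 0}
    - {"fingers": -1,"x": 0.13,"y": 0,"z": 0.115,"wx": 0,"wy": 0,"wz": 0}
    - {"fingers": -1,"x": 0.13,"y": 0,"z": 0.12,"wx": 0,"wy": 0,"wz": 0}
    - {"fingers": -1,"x": 0.13,"y": 0,"z": 0.12,"wx": 0,"wy": 0,"wz": 0}
    - {"fingers": -1,"x": 0.13,"y": 0,"z": 0.12,"wx": 0,"wy": 0,"wz": 0}

```text
time: 29.4
ee_pos: [0.3941, 0.1924, 0.0312]
tcp_rot: [180.0, 0.0, -179.9]
wrist_force: [0.2, -1.2, 0.7]
opening: -0.0002
```

```bash
python3 st.py
```

```text
time 29.4
q [ 2.60225e+01 -9.11390e+00 -2.70381e+01  7.20273e+01 -2.40000e-03
  2.59478e+01]
ee_pos [0.3941 0.1924 0.0312]
tcp_rot [ 1.799810e+02  4.470000e-02 -1.799253e+02]
wrist_force [ 0.2254 -1.2027  0.7288]
torque [0.015  0.0364 0.0042]
opening -0.0002
```

Emit:
play_rows:
  targets:
    - {"fingers": -1,"x": 0,"y": 0,"z": 0.006,"wx": 0,"wy": 0,"wz": 0}
    - {"fingers": -1,"x": 0,"y": 0,"z": 0.01,"wx": 0,"wy": 0,"wz": 0}
    - {"fingers": -1,"x": 0,"y": 0,"z": 0.013,"wx": 0,"wy": 0,"wz": 0}
    - {"fingers": -1,"x": 0,"y": 0,"z": 0.0145,"wx": 0,"wy": 0,"wz": 0}
    - {"fingers": -1,"x": 0,"y": 0,"z": 0.0145,"wx": 0,"wy": 0,"wz": 0}

```text
time: 29.82
ee_pos: [0.3936, 0.1922, 0.0155]
tcp_rot: [-180.0, -0.0, -179.9]
wrist_force: [0.1, 0.0, 0.4]
opening: 0.0002
```

Emit:
play_rows:
  targets:
    - {"fingers": -1,"x": 0,"y": 0,"z": 0.001,"wx": 0,"wy": 0,"wz": 0}
    - {"fingers": -1,"x": 0,"y": 0,"z": 0.002,"wx": 0,"wy": 0,"wz": 0}
    - {"fingers": -1,"x": 0,"y": 0,"z": 0.002,"wx": 0,"wy": 0,"wz": 0}

```text
time: 30.07
ee_pos: [0.3937, 0.1922, 0.0137]
tcp_rot: [-180.0, -0.0, -179.9]
wrist_force: [-0.4, 1.2, -0.1]
opening: -0.0002
```

Emit:
play_rows:
  targets:
    - {"fingers": -1,"x": 0,"y": 0,"z": 0.001,"wx": 0,"wy": 0,"wz": 0}
    - {"fingers": -1,"x": 0,"y": 0,"z": 0.002,"wx": 0,"wy": 0,"wz": 0}
    - {"fingers": -1,"x": 0,"y": 0,"z": 0.002,"wx": 0,"wy": 0,"wz": 0}

```text
time: 30.32
ee_pos: [0.3936, 0.1922, 0.0116]
tcp_rot: [-180.0, -0.0, -179.9]
wrist_force: [0.3, 0.1, -0.7]
opening: 0.0002
```

Emit:
play_rows:
  targets:
    - {"fingers": -1,"x": 0,"y": 0,"z": 0.001,"wx": 0,"wy": 0,"wz": 0}
    - {"fingers": -1,"x": 0,"y": 0,"z": 0.0015,"wx": 0,"wy": 0,"wz": 0}
    - {"fingers": -1,"x": 0,"y": 0,"z": 0.0015,"wx": 0,"wy": 0,"wz": 0}

```text
time: 30.57
ee_pos: [0.3938, 0.1923, 0.0111]
tcp_rot: [180.0, 0.0, -179.9]
wrist_force: [-3.5, -1.9, 7.5]
opening: -0.0001
```

Emit:
play_rows:
  targets:
    - {"fingers": -1,"x": 0,"y": 0,"z": 0.001,"wx": 0,"wy": 0,"wz": 0}
    - {"fingers": -1,"x": 0,"y": 0,"z": 0.001,"wx": 0,"wy": 0,"wz": 0}

```text
time: 30.73
ee_pos: [0.3938, 0.1923, 0.011]
tcp_rot: [180.0, 0.0, -179.9]
wrist_force: [-9.1, -4.2, 20.1]
opening: 0.0001
```

Touching the bench gave a TCP height of 0.011, so the fingertip reference is correct. The flag foot therefore rests at about 0.012 m. It is firmly seated and doesn't move under 15 N or with rocking, as if it stands on the 12 mm base plate. That is within the 14 mm limit. I'll retreat and do a last check.

Emit:
play_rows:
  targets:
    - {"fingers": -1,"x": 0,"y": 0,"z": -0.03,"wx": 0,"wy": 0,"wz": 0}
    - {"fingers": -1,"x": 0.01,"y": 0,"z": -0.07,"wx": 0,"wy": 0,"wz": 0}
    - {"fingers": -1,"x": 0.02,"y": 0,"z": -0.11,"wx": 0,"wy": 0,"wz": 0}
    - {"fingers": -1,"x": 0.03,"y": 0,"z": -0.15,"wx": 0,"wy": 0,"wz": 0}
    - {"fingers": -1,"x": 0.03,"y": 0,"z": -0.19,"wx": 0,"wy": 0,"wz": 0}
    - {"fingers": -1,"x": 0.03,"y": 0,"z": -0.22,"wx": 0,"wy": 0,"wz": 0}
    - {"fingers": -1,"x": 0.03,"y": 0,"z": -0.22,"wx": 0,"wy": 0,"wz": 0}
    - {"fingers": -1,"x": 0.03,"y": 0,"z": -0.22,"wx": 0,"wy": 0,"wz": 0}
    - {"fingers": -1,"x": 0.03,"y": 0,"z": -0.22,"wx": 0,"wy": 0,"wz": 0}

```text
time: 31.48
ee_pos: [0.3637, 0.1922, 0.2286]
tcp_rot: [-180.0, -0.0, -179.9]
wrist_force: [0.5, -0.3, -0.2]
opening: 0.0
```

```bash
python3 st.py
python3 - <<'E'
from ov import *
from meas import headfit
I={}
for n in("top","scene"):
    I[n],_=bot.camera(n);cv2.imwrite(f"pics/{n}7.png",I[n])
headfit(I,(.5238,.1932,.142))
x,y=.5238,.1936
ln=lambda f:[(circ(x,y,f+.130,.009),(0,255,255)),(circ(x,y,f+.098,.009),(0,255,0)),(circ(x,y,.034,.007),(255,0,255))]
over("pics/fin2.png",I,[(n,proj(n,[x,y,.09]),50,l) for n in("top","scene") for l in (ln(.012),[])],fx=4)
a=cv2.imread("pics/top0.png").astype(int);d=np.abs(a-I["top"]).max(2)>50
k,l,s,c=cv2.connectedComponentsWithStats(d.astype(np.uint8));print([(c[i].round().tolist(),int(s[i,4])) for i in range(1,k) if s[i,4]>12])
E
```

```text
time 31.4833
q [ 2.78542e+01 -1.41062e+01 -9.29740e+00  9.48432e+01  3.00000e-04
  2.77779e+01]
ee_pos [0.3637 0.1922 0.2286]
tcp_rot [-1.799843e+02 -3.050000e-02 -1.799238e+02]
wrist_force [ 0.4701 -0.3421 -0.1954]
torque [-0.0507  0.0362  0.045 ]
opening 0.0
head ('top', 'scene') [0.5296 0.1948 0.1419] -73.0
head ('top',) [0.53   0.1954] -42.1
head ('scene',) [0.5261 0.1926] -31.3
[([196.0, 216.0], 24), ([138.0, 234.0], 72), ([150.0, 238.0], 27), ([213.0, 298.0], 4519), ([137.0, 321.0], 459), ([56.0, 351.0], 2047), ([184.0, 337.0], 14), ([261.0, 341.0], 266), ([224.0, 356.0], 553), ([165.0, 345.0], 14), ([147.0, 360.0], 65), ([171.0, 356.0], 108), ([261.0, 372.0], 101), ([305.0, 375.0], 30)]
```

View pics/fin2.png

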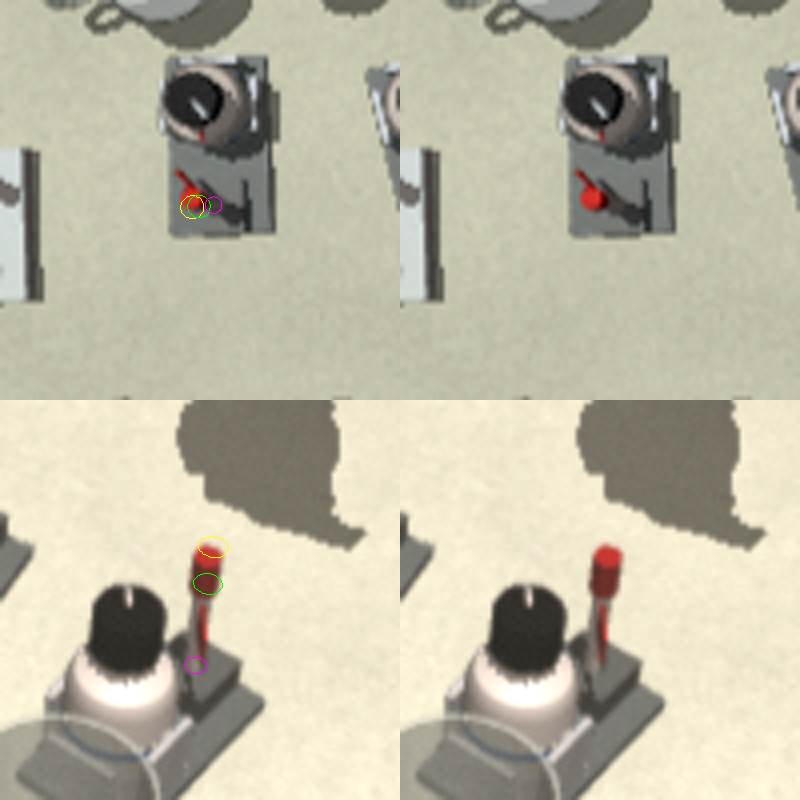

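Run:
```python
from workcell import bot
print(bot.job_done(), bot.get_obs()['time'])
```

```text
the job is handed in; nothing more can be done
the job is handed in; nothing more can be done
```

I tested the caps from left to right, put the red flag in the socket of the loose (left) bottle, let go and handed the job in at about 32 s. No verdict was reported.

**Caps**
- **Left:** this is the loose one. Its torque stayed under 0.1 N m, and I turned it about 40°. Its white line was still turned in the last pictures.
- **Middle:** tight. I wound it to about 0.3 N m (readings 0.24 to 0.32 over the last two steps), and its line sprang back.
- **Right:** tight. I wound it to about 0.32 N m, then unwound it before letting go.

**Last checks**
- **Flag:** it stands free in the left socket, leaning about 3° after I rocked it to see if it would sit lower. The limit is 0.17 rad, about 10°.
- **Rest of the scene:** the top picture shows changes only at the flag, its old place, and where the arm and its shadow moved. The robot is clear and its wrist force is near zero.

**One reading disagreed with the text:** the flag's foot sits about 12 mm above the bench, not on the stated 8 mm floor. Three readings point to this: the grip height at contact, the fingertip touch on the flag's head (reference checked by touching the bench), and the cameras. It did not go lower under about 15 N of pressing or with rocking, as if it stands on the 12 mm base plate. That is inside the 14 mm limit, with only about 2 mm to spare.

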